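Load the bench shaker

ROBOT

A 6-joint arm with a two-finger parallel gripper is mounted at the origin on a cart in front of the work surface, level with it; the furniture and walls round the work are solid. World frame = base frame: x ahead of the robot, y to its left, z up, the work surface at z = 0. Lengths are in m, angles in rad, forces in N, time in s.
With the tool pointing down it reaches from about 0.3 to 0.875 m from the base axis. Payload 6.4 kg.
Tool frame: the origin (TCP) lies midway between the tips of the shut fingers; the grasp point (between the pads) lies ctrl.grip_point_offset behind it (ctrl.grip_point_offset is the distance from the TCP to the grasp point, in m); z points along the fingers, y is the direction in which the jaws open and shut (so a half turn about z gives the same grasp; the last joint's range is limited). The gripper opens to 85 mm and grips with 20 to 120 N. Pads are 22 mm wide; open, the fingers measure 114 mm over their backs; the gripper's body (76 mm by 85 mm) begins 54 mm behind the grasp point. The pads swing forward as they close: fully open they stand 13 mm farther back than shut.
Start: joints at [-1.538, 0.181, 1.607, -0, 1.354, -0.206], TCP at [0.136, -0.559, 0.231] pointing down, gripper open.
Joint ranges: [-2.99, 2.99], [-0.89, 2.07], [0.3, 2.58], [-1.14, 4.28], [0, 2.63], [-3.12, 3.12]. Speed limits (rad/s): [2.57, 2.57, 3.01, 3.14, 3.14, 3.14].

INTERFACE

Orientations are given as a unit quaternion [w, x, y, z].
In Python, from bench import ctrl, viewer gives the robot as it stands.
- The arm moves only by the shell command python3 -m handwheel 'ROWS' [OPENING]. ROWS is JSON, a list of rows, each an object with "travel": the shift along the tool's x, y, z as a fraction of full scale, a list of three; "dr": the turn, a rotation vector about the tool's x, y, z as a fraction of full scale, a list of three. A call has 1 to 20 rows; each row shifts and turns the pose as measured when the row begins, along the tool's axes as they then stand; what a row does not reach is not made up. Full scale, the value 1, is 150 mm for a shift and 30 degrees for a turn. A row lasts 1/12 s, in which the tool goes at most 41.7 mm and 7.16 degrees, less where a joint would pass 70% of its speed; a pose out of reach is approached as far as the arm can. A call with a number of a shift or a turn outside -1 to 1 is refused whole. A call with a gripper value outside its range is refused whole. OPENING is the opening, from -1 (shut) to 1 (fully open), set as the call begins (- or left out, the last holds). The fingers move at their own pace and stop on an object; the grip force is fixed at half the most. Time passes only in rows, so rows that do not move let the fingers close. It gives the time, the measured TCP pose, the force and the opening at its end, in the units of the state.
- ctrl.get_obs(): the state, without advancing time (a new reading comes with each control period).
- viewer.camera(name): name is "side" or "top" or "wrist"; returns the picture (420x560x3 uint8, red, green, blue); there is no depth.
- viewer.get_calibration(name): a dict with "camera_matrix" (3x3 intrinsics, pixels), "R" (3x3) and "t" (3): a world point X has camera coordinates R X + t. Camera axes: x right, y down, z forward; pixel columns grow to the right and rows downward; lengths in m; the calibration is good to about 2 mm. A picture is of the moment at which its call begins: read the wrist's pose just before it. get_calibration takes no time and is no camera call; for the wrist camera it gives the pose at the moment of the call.
- ctrl.hand_in(): hands the job in, once; it reports no verdict.
The state is a dict: "time_s": time; "q": joint angles; "dq": joint speeds; "joint_efforts": joint torques, N m; "eef_pos": TCP position; "eef_rot": TCP orientation; "wrist_force": force on the tool from outside, world axes, zero at the start; "torque": the same for the moment, N m; "opening": opening from 0.0 (shut) to 1.0 (fully open).
Only numpy, scipy, OpenCV 4.12 (cv2) and the standard library are available. Lean on these libraries where they do the work, as an engineer would, in place of code of your own. Each camera call takes 0.05 s, during which the arm holds its last target. There are 200 camera calls.

TASK

Load the orbital shaker for its run: stand each of the four bottles waiting on the open bench beside it (not the stock at the back) upright in the clamp of its own size - the small white one in the smallest clamp, the peach-filled one in the next, the clear one with the green-banded label in the second largest and the blue one in the largest - pushed fully down onto the clamp's foot, and let go. Set them in gently without dropping or tipping any, and leave the timer and the cup at the back where they stand.

Things in the scene. Friction and masses are not known exactly. Their poses are not given: they have to be found in the camera images.
- vial_mid (a point): small off-white plastic bottle, white screw cap: body 37 mm across, 85 mm tall, loose, standing upright; cap 26.6 mm across, from 67 to 85 mm above its underside. The point is on its axis, half-way up (42.5 mm above its underside); its z axis points up the bottle. About 0.05 kg. Much lower than the others: easiest to load while the clamps beside its own are empty
- peach_mid (a point): small clear glass bottle with a dark blue screw cap, half full of peach-coloured stuff: body 56 mm across, 134 mm tall, loose, standing upright; cap 46.8 mm across, from 111 to 134 mm above its underside. The point is on its axis, half-way up (67 mm above its underside); z up the bottle. About 0.14 kg
- clear_mid (a point): larger clear glass bottle with a dark blue screw cap and a label with a green band: body 68 mm across, 152 mm tall, loose, standing upright; cap 52.8 mm across, from 126 to 152 mm above its underside. The point is on its axis, half-way up (76 mm above its underside); z up the bottle. About 0.19 kg
- blue_mid (a point): wide bright blue plastic bottle with a blue cap, the widest of the four: body 81 mm across, 142 mm tall, loose, standing upright; cap 62 mm across, from 113 to 142 mm above its underside. The point is on its axis, half-way up (71 mm above its underside); z up the bottle. About 0.55 kg, up to 0.65 kg
- clamp_xs: smallest of four steel clamps on the white shaker's dark square platform, for the 37 mm bottle: 4 rigid upright fingers in a ring, 43 mm clear width, straight to 24 mm, then flaring 6 mm wider per side to 31 mm. Fixed. Origin: on its axis at its underside, on the platform (53 mm above the bench); z up. A bottle stands on its foot, 3 mm above the origin. Clamps form a square, centres 110 mm apart
- clamp_s: second smallest of four steel clamps on the white shaker's dark square platform, for the 56 mm bottle: 4 rigid upright fingers in a ring, 62 mm clear width, straight to 32 mm, then flaring 6 mm wider per side to 39 mm. Fixed. Origin: on its axis at its underside, on the platform (53 mm above the bench); z up. A bottle stands on its foot, 3 mm above the origin. Clamps form a square, centres 110 mm apart
- clamp_m: second largest of four steel clamps on the white shaker's dark square platform, for the 68 mm bottle: 6 rigid upright fingers in a ring, 74 mm clear width, straight to 34 mm, then flaring 6 mm wider per side to 41 mm. Fixed. Origin: on its axis at its underside, on the platform (53 mm above the bench); z up. A bottle stands on its foot, 3 mm above the origin. Clamps form a square, centres 110 mm apart
- clamp_l: largest of four steel clamps on the white shaker's dark square platform, for the 81 mm bottle: 6 rigid upright fingers in a ring, 87 mm clear width, straight to 36 mm, then flaring 6 mm wider per side to 43 mm. Fixed. Origin: on its axis at its underside, on the platform (53 mm above the bench); z up. A bottle stands on its foot, 3 mm above the origin. Clamps form a square, centres 110 mm apart
- timer_mid (a point): white twist timer, 68 mm across, 47 mm tall, standing loose behind the work on the left; the point is its centre. Leave it where it is
- cup_mid (a point): open off-white cup, 64 mm across, 88 mm tall, standing loose behind the work on the right; the point is its centre. Leave it where it is
There are look-alikes about, which are no part of the job. What is shaped like the part that bears peach_mid but brown or orange is not meant. Leave any turquoise look-alike of the part that bears vial_mid alone.

How it is judged:
At the end, for the whole second after the job is handed in: Each of the four bottles stands upright (within 7 degrees) in the clamp made for its size, its axis within 9 mm of the clamp's axis and its underside within 6 mm of the clamp's foot, at rest and untouched by the gripper (horizontal distance between vial_mid and clamp_xs below 0.009 m and z of vial_mid in the frame of clamp_xs between 0.0395 and 0.0515 m and angle between each of vial_mid, peach_mid, clear_mid, blue_mid's own z axis and vertical below 0.12 rad and linear speed of each of vial, peach, clear, blue below 0.02 m/s and contact force between the fingers and vial below 0.05 N and horizontal distance between peach_mid and clamp_s below 0.009 m and z of peach_mid in the frame of clamp_s between 0.064 and 0.076 m and contact force between the fingers and peach below 0.05 N and horizontal distance between clear_mid and clamp_m below 0.009 m and z of clear_mid in the frame of clamp_m between 0.073 and 0.085 m and contact force between the fingers and clear below 0.05 N and horizontal distance between blue_mid and clamp_l below 0.009 m and z of blue_mid in the frame of clamp_l between 0.068 and 0.08 m and contact force between the fingers and blue below 0.05 N).
It fails at once if a bottle is tipped over (leaning more than 35 degrees) (angle between any of vial_mid, peach_mid, clear_mid, blue_mid's own z axis and vertical above 0.61 rad).
It fails at once if a bottle is dropped: it moves faster than 0.6 m/s while the fingers do not hold it ((linear speed of vial above 0.6 m/s and contact force between the fingers and vial below 0.05 N) or (linear speed of peach above 0.6 m/s and contact force between the fingers and peach below 0.05 N) or (linear speed of clear above 0.6 m/s and contact force between the fingers and clear below 0.05 N) or (linear speed of blue above 0.6 m/s and contact force between the fingers and blue below 0.05 N)).
It fails at once if the timer or the cup is pushed more than 30 mm (distance of any of timer_mid, cup_mid from where it was at the start of the episode above 0.03 m).
It also fails if it takes over 120 s, if anything falls off the work surface, if the arm or the gripper's body presses on something with over 40 N, if the wrist force passes 120 N, or if a joint passes its speed limit or range.

## Working session

There is one attempt and no reset: what is moved stays moved. The work goes in short steps, Python scripts to look and compute and a shell command to move; the robot and the scene stay as the last step left them, time stands still between calls to the robot, and variables do not carry over. Pictures are saved under pics/ and viewed, about 12 in all and at most 16, crops included, and the job is handed in when it is done.

```bash
mkdir -p pics; ls; python3 - <<'E'
from bench import ctrl, viewer
import cv2
for n in ("top","side","wrist"):
    cv2.imwrite(f"pics/{n}0.png",viewer.camera(n)[:,:,::-1])
    c=viewer.get_calibration(n);print(n,c)
print(ctrl.get_obs(),ctrl.grip_point_offset)
E
```

```text
pics
top {'camera_matrix': array([[449.53925976,   0.        , 277.06926849],
       [  0.        , 449.53925976, 208.7834233 ],
       [  0.        ,   0.        ,   1.        ]]), 'R': array([[-0.01506107, -0.99957428, -0.02498862],
       [-0.98857233,  0.01863497, -0.14959109],
       [ 0.14999307,  0.02245005, -0.98843213]]), 't': array([-0.03455201,  0.48909758,  1.27585527])}
side {'camera_matrix': array([[502.12852033,   0.        , 283.60971621],
       [  0.        , 502.12852033, 210.83640708],
       [  0.        ,   0.        ,   1.        ]]), 'R': array([[ 0.98448978, -0.17519622,  0.00928212],
       [-0.08025335, -0.49675698, -0.86417122],
       [ 0.15601049,  0.85002282, -0.50311225]]), 't': array([-0.48644341,  0.07986382,  1.70737388])}
wrist {'camera_matrix': array([[336.4435982 ,   0.        , 280.01869341],
       [  0.        , 336.4435982 , 207.21176234],
       [  0.        ,   0.        ,   1.        ]]), 'R': array([[ 0.23577457, -0.97180584, -0.00194141],
       [-0.93741295, -0.22795622,  0.26323547],
       [-0.25625632, -0.06024433, -0.96472966]]), 't': array([-0.57371476, -0.03509209,  0.37878645])}
{'time_s': 0.15, 'q': array([-1.53829232e+00,  1.81401316e-01,  1.60774436e+00, -3.43342037e-06,
        1.35384195e+00, -2.06272260e-01]), 'dq': array([ 1.88802557e-03, -2.06748812e-03, -2.22357563e-03, -2.17503710e-04,
        6.06499773e-04,  4.34358942e-05]), 'joint_efforts': array([ 7.28066789e-04, -4.45262074e+01, -3.51691926e+01, -3.65289452e-04,
        5.89716394e-03,  4.95101517e-06]), 'eef_pos': array([ 0.13601287, -0.55824766,  0.23059015]), 'eef_rot': array([-6.95000944e-04,  9.92881412e-01,  1.19105060e-01,  5.88543986e-05]), 'wrist_force': array([-0.09017293,  0.67398373,  0.62270588]), 'torque': array([0.0142814 , 0.00757753, 0.01030836]), 'opening': 0.9981813840216933} 0.0187
```

View pics/top0.png

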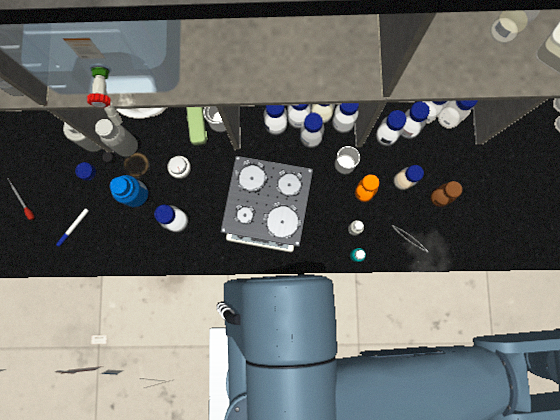

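View pics/side0.png

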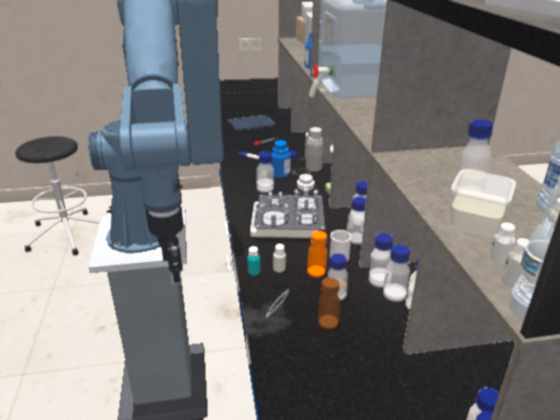

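The top view shows the clamps at about xs (245,214), m (251,178), s (289,184) and L (283,221). The bottles are at vial (356,228), peach (408,178), clear (172,217) and blue (128,190). The cup is at (347,158) and the timer at (179,166). The side view agrees with this. I'll take an enlarged crop next.

```bash
python3 - <<'E'
import cv2
a=cv2.imread("pics/top0.png")
b=a[140:256,212:322]; c=a[150:275,100:210];d=a[150:275,330:440]
f=lambda i:cv2.resize(i,(0,0),fx=5,fy=5,interpolation=cv2.INTER_CUBIC)
cv2.imwrite("pics/c1.png",f(b))
g=lambda i:cv2.resize(i,(0,0),fx=3.6,fy=3.6,interpolation=cv2.INTER_CUBIC)
cv2.imwrite("pics/c2.png",cv2.hconcat([g(c),g(d)]))
E
```

```text
(no output)
```

View pics/c1.png

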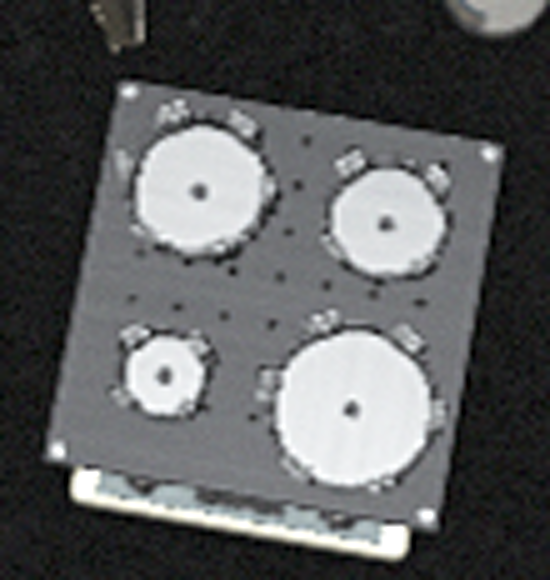

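View pics/c2.png

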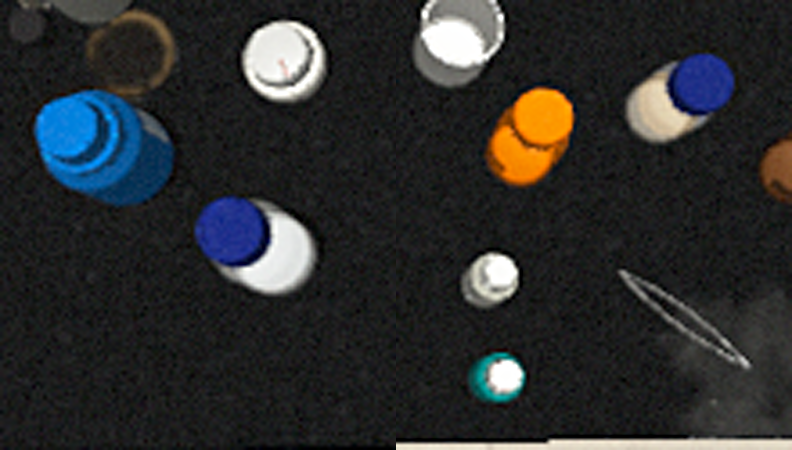

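```bash
cat > h.py <<'E'
import numpy as np, cv2
from bench import ctrl, viewer
def cast(cal,u,v,z):
    K,R,t=[np.asarray(cal[k]) for k in("camera_matrix","R","t")]
    o=-R.T@t; d=R.T@np.linalg.solve(K,[u,v,1.]); return o+d*(z-o[2])/d[2]
def proj(cal,X):
    p=cal["camera_matrix"]@(cal["R"]@np.asarray(X)+cal["t"]); return p[:2]/p[2]
E
python3 - <<'E'
from h import *
c=viewer.get_calibration("top")
P={}
for n,u,v in(("m",251.6,177.8),("s",288.8,184.2),("xs",244.4,214.8),("l",281.8,221.2)):
    P[n]=cast(c,u,v,.056);print(n,P[n].round(4))
for a,b in("m s","xs l","m xs","s l","m l","s xs"), :pass
E
python3 - <<'E'
from h import *
c=viewer.get_calibration("top")
n=["m","s","l","xs"]; px=[(251.6,177.8),(288.8,184.2),(281.8,221.2),(244.4,214.8)]
W=np.array([cast(c,u,v,.056)[:2] for u,v in px]); m=W.mean(0)
print([np.linalg.norm(W[i]-W[i-1]).round(4) for i in range(4)], np.linalg.norm(W[0]-W[2]),np.linalg.norm(W[1]-W[3]))
# square: complex fit
z=(W-m)@[1,1j]; k=np.array([1,-1j,-1,1j]); s=(z*k.conj()).mean()/abs((z*k.conj()).mean())*.055*2**.5
for a,b,w in zip(n,k*s,W): print(a,(m+[b.real,b.imag]).round(4),w.round(4))
im=cv2.imread("pics/top0.png"); hsv=cv2.cvtColor(im,cv2.COLOR_BGR2HSV)
def blob(name,mask,box,z):
    x0,y0,x1,y1=box; mm=np.zeros_like(mask); mm[y0:y1,x0:x1]=mask[y0:y1,x0:x1]
    cs,_=cv2.findContours(mm,cv2.RETR_EXTERNAL,cv2.CHAIN_APPROX_NONE); q=max(cs,key=cv2.contourArea)
    (u,v),r=cv2.minEnclosingCircle(q); M=cv2.moments(q); cu,cv_=M['m10']/M['m00'],M['m01']/M['m00']
    X=cast(c,cu,cv_,z); dist=(c["R"]@X+c["t"])[2]
    print(name,"circ",(round(u,1),round(v,1),round(r,1)),"cen",(round(cu,1),round(cv_,1)),"diam mm",round(2000*r*dist/449.5,1),X.round(4))
db=cv2.inRange(hsv,(112,130,60),(128,255,190)); bb=cv2.inRange(hsv,(98,150,195),(112,255,255)); wh=cv2.inRange(hsv,(0,0,215),(180,60,255))
blob("clear",db,(150,200,200,240),.152); blob("peach",db,(395,160,440,195),.134)
blob("blue",bb,(105,165,150,215),.142); blob("vial",wh,(345,215,370,240),.085)
E
```

```text
m [0.578  0.0295 0.056 ]
s [ 0.5568 -0.0784  0.056 ]
xs [0.4697 0.0509 0.056 ]
l [ 0.4493 -0.0563  0.056 ]
[np.float64(0.1104), np.float64(0.1099), np.float64(0.1098), np.float64(0.1091)] 0.15468244935098055 0.15585652423599008
m [0.5781 0.0297] [0.578  0.0295]
s [ 0.5568 -0.0782] [ 0.5568 -0.0784]
l [ 0.4488 -0.0569] [ 0.4493 -0.0563]
xs [0.4702 0.0511] [0.4697 0.0509]
clear circ (163.6, 214.0, 10.0) cen (163.3, 213.5) diam mm 53.6 [0.4638 0.2588 0.152 ]
peach circ (414.7, 173.1, 8.9) cen (415.0, 172.5) diam mm 48.3 [ 0.566  -0.4205  0.134 ]
blue circ (120.9, 186.5, 11.1) cen (120.9, 186.6) diam mm 60.3 [0.5416 0.3794 0.142 ]
vial circ (358.6, 224.5, 4.4) cen (358.7, 224.7) diam mm 24.4 [ 0.4319 -0.2703  0.085 ]Traceback (most recent call last):
  File "<stdin>", line 6, in <module>
ValueError: too many values to unpack (expected 2)
```

```bash
cat >> h.py <<'E'
from scipy.spatial.transform import Rotation as Ro
def go(x,y,z,dn=(0.9716,0.2365,0)):
    """print tool-axis travel (fraction) to world TCP target, and turn to vertical with tool x along dn"""
    o=ctrl.get_obs(); w=o["eef_rot"]; R=Ro.from_quat([w[1],w[2],w[3],w[0]])
    d=R.inv().apply(np.array([x,y,z])-o["eef_pos"])/.15
    xx=np.array(dn)/np.linalg.norm(dn); zz=np.array([0,0,-1.]); T=Ro.from_matrix(np.c_[xx,np.cross(zz,xx),zz])
    dr=np.degrees((R.inv()*T).as_rotvec())/30
    print("t",round(o["time_s"],2),"pos",o["eef_pos"].round(4),"travel",d.round(3),"rows>=",int(np.ceil(np.linalg.norm(d)/.278)),"dr",dr.round(3),"open",round(float(o["opening"]),3),"F",o["wrist_force"].round(1))
E
python3 -c "
from h import *
go(.432,-.270,.2)"
```

```text
t 0.15 pos [ 0.136  -0.5582  0.2306] travel [ 2.372 -1.4    0.207] rows>= 10 dr [-0.003 -0.001  0.   ] open 0.998 F [-0.1  0.7  0.6]
```

```bash
r='{"travel":[0.2,-0.118,0],"dr":[0,0,0]}'; python3 -m handwheel '[{"travel":[0.2,-0.12,0],"dr":[0,0,0]},{"travel":[0.2,-0.12,0],"dr":[0,0,0]},{"travel":[0.2,-0.12,0],"dr":[0,0,0]},{"travel":[0.2,-0.12,0],"dr":[0,0,0]},{"travel":[0.2,-0.12,0],"dr":[0,0,0]},{"travel":[0.2,-0.12,0],"dr":[0,0,0]},{"travel":[0.2,-0.12,0],"dr":[0,0,0]},{"travel":[0.2,-0.12,0],"dr":[0,0,0]},{"travel":[0.2,-0.12,0],"dr":[0,0,0]},{"travel":[0.2,-0.12,0],"dr":[0,0,0]},{"travel":[0,0,0],"dr":[0,0,0]},{"travel":[0,0,0],"dr":[0,0,0]}]' 1
python3 -c "
from h import *
go(.432,-.270,.2)"
```

```text
time_s: 1.15
eef_pos: [0.3931, -0.3003, 0.2271]
eef_rot: [-0.003, 0.993, 0.117, -0.0]
wrist_force: [-0.6, 0.1, 0.4]
opening: 0.997
t 1.15 pos [ 0.3931 -0.3003  0.2271] travel [ 0.299 -0.135  0.182] rows>= 2 dr [-0.011  0.    -0.009] open 0.997 F [-0.6  0.1  0.4]
```

```bash
python3 -m handwheel '[{"travel":[0.15,-0.07,0.09],"dr":[-0.01,0,-0.01]},{"travel":[0.15,-0.07,0.09],"dr":[0,0,0]},{"travel":[0,0,0],"dr":[0,0,0]},{"travel":[0,0,0],"dr":[0,0,0]}]'
python3 - <<'E'
from h import *
go(.432,-.270,.12)
c=viewer.get_calibration("wrist");a=viewer.camera("wrist")
print(proj(c,[.4319,-.2703,.085]),proj(c,[.4319,-.2703,.0]))
cv2.imwrite("pics/w1.png",a[:,:,::-1])
E
```

```text
time_s: 1.48
eef_pos: [0.432, -0.2705, 0.1995]
eef_rot: [0.001, 0.993, 0.119, -0.0]
wrist_force: [0.3, -0.3, -0.2]
opening: 1.001
t 1.48 pos [ 0.432  -0.2705  0.1995] travel [ 0.001 -0.004  0.53 ] rows>= 2 dr [ 0.002  0.001 -0.002] open 1.001 F [ 0.3 -0.3 -0.2]
[280.24753885 201.1090486 ] [280.14108332 180.80428775]
```

View pics/w1.png

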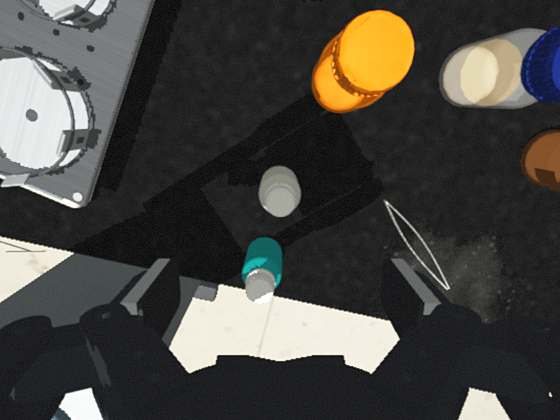

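The vial cap is at (283,203) and the top-view estimate projects to (280,201), so they agree to about 2 mm. I'll descend and grip the body.

```bash
python3 -m handwheel '[{"travel":[-0.005,0.004,0.2],"dr":[0,0,0]},{"travel":[-0.005,0.004,0.2],"dr":[0,0,0]},{"travel":[0,0,0.2],"dr":[0,0,0]},{"travel":[0,0,0.2],"dr":[0,0,0]},{"travel":[0,0,0.15],"dr":[0,0,0]},{"travel":[0,0,0.1],"dr":[0,0,0]},{"travel":[0,0,0.06],"dr":[0,0,0]},{"travel":[0,0,0],"dr":[0,0,0]}]'
python3 -c "
from h import *
go(.431,-.2715,.037)"
```

```text
time_s: 2.2
eef_pos: [0.4275, -0.286, 0.0326]
eef_rot: [0.006, 0.994, 0.112, 0.002]
wrist_force: [-0.3, -0.9, 0.0]
opening: 1.003
t 2.2 pos [ 0.4275 -0.286   0.0326] travel [ 0.045 -0.089 -0.03 ] rows>= 1 dr [ 0.024 -0.007 -0.026] open 1.003 F [-0.3 -0.9  0. ]
```

```bash
python3 -m handwheel '[{"travel":[0.02,-0.045,-0.015],"dr":[0.02,-0.007,-0.026]},{"travel":[0.02,-0.045,-0.015],"dr":[0,0,0]},{"travel":[0,0,0],"dr":[0,0,0]}]'
python3 -c "
from h import *
go(.431,-.2715,.037)"
```

```text
time_s: 2.45
eef_pos: [0.4303, -0.273, 0.0396]
eef_rot: [0.001, 0.993, 0.118, 0.0]
wrist_force: [0.8, 0.1, -0.4]
opening: 0.999
t 2.45 pos [ 0.4303 -0.273   0.0396] travel [ 0.007 -0.009  0.017] rows>= 1 dr [ 0.006 -0.001 -0.004] open 0.999 F [ 0.8  0.1 -0.4]
```

Closing.

```bash
python3 -m handwheel '[{"travel":[0.007,-0.009,0.01],"dr":[0,0,0]},{"travel":[0,0,0],"dr":[0,0,0]},{"travel":[0,0,0],"dr":[0,0,0]},{"travel":[0,0,0],"dr":[0,0,0]},{"travel":[0,0,0],"dr":[0,0,0]},{"travel":[0,0,0],"dr":[0,0,0]},{"travel":[0,0,0],"dr":[0,0,0]},{"travel":[0,0,0],"dr":[0,0,0]},{"travel":[0,0,0],"dr":[0,0,0]},{"travel":[0,0,0],"dr":[0,0,0]}]' -1
python3 -m handwheel '[{"travel":[0,0,-0.1],"dr":[0,0,0]},{"travel":[0,0,-0.15],"dr":[0,0,0]},{"travel":[0,0,-0.2],"dr":[0,0,0]},{"travel":[0,0,-0.2],"dr":[0,0,0]},{"travel":[0,0,-0.15],"dr":[0,0,0]},{"travel":[0,0,0],"dr":[0,0,0]},{"travel":[0,0,0],"dr":[0,0,0]}]'
python3 -c "
from h import *
go(.4702,.0511,.2)"
```

```text
time_s: 3.28
eef_pos: [0.4341, -0.2728, 0.0426]
eef_rot: [0.005, 0.993, 0.119, 0.003]
wrist_force: [-0.6, 0.8, 0.2]
opening: 0.404
time_s: 3.87
eef_pos: [0.4308, -0.2699, 0.1643]
eef_rot: [0.002, 0.993, 0.119, 0.0]
wrist_force: [0.2, 0.6, -2.0]
opening: 0.399
t 3.87 pos [ 0.4308 -0.2699  0.1643] travel [ 0.761 -2.016 -0.244] rows>= 8 dr [ 0.006 -0.001 -0.   ] open 0.399 F [ 0.2  0.6 -2. ]
```

```bash
python3 -m handwheel '[{"travel":[0.07,-0.2,-0.03],"dr":[0,0,0]},{"travel":[0.07,-0.2,-0.03],"dr":[0,0,0]},{"travel":[0.08,-0.2,-0.03],"dr":[0,0,0]},{"travel":[0.08,-0.2,-0.03],"dr":[0,0,0]},{"travel":[0.08,-0.2,-0.03],"dr":[0,0,0]},{"travel":[0.08,-0.2,-0.03],"dr":[0,0,0]},{"travel":[0.08,-0.2,-0.03],"dr":[0,0,0]},{"travel":[0.08,-0.2,-0.03],"dr":[0,0,0]},{"travel":[0.08,-0.2,0],"dr":[0,0,0]},{"travel":[0.06,-0.15,0],"dr":[0,0,0]},{"travel":[0,0,0],"dr":[0,0,0]},{"travel":[0,0,0],"dr":[0,0,0]}]'
python3 -c "
from h import *
go(.4702,.0511,.16)"
```

```text
time_s: 4.87
eef_pos: [0.4663, 0.0556, 0.1847]
eef_rot: [-0.003, 0.993, 0.116, -0.009]
wrist_force: [-0.1, -0.4, -1.0]
opening: 0.4
t 4.87 pos [0.4663 0.0556 0.1847] travel [0.021 0.037 0.164] rows>= 1 dr [-0.015  0.035 -0.012] open 0.4 F [-0.1 -0.4 -1. ]
```

```bash
python3 -m handwheel '[{"travel":[0.01,0.018,0.15],"dr":[-0.015,0.035,-0.012]},{"travel":[0.01,0.018,0.15],"dr":[0,0,0]},{"travel":[0,0,0],"dr":[0,0,0]},{"travel":[0,0,0],"dr":[0,0,0]}]'
python3 - <<'E'
from h import *
go(.4702,.0511,.1)
c=viewer.get_calibration("wrist");a=viewer.camera("wrist")
o=ctrl.get_obs()["eef_pos"]
print(proj(c,[.4702,.0511,.056]),proj(c,o+[0,0,.044]),proj(c,o+[0,0,-.041]))
cv2.imwrite("pics/w2.png",cv2.hconcat([a[:,:,::-1][60:400,100:460],viewer.camera("top")[:,:,::-1][100:440,150:400]]))
E
```

```text
time_s: 5.2
eef_pos: [0.4686, 0.0492, 0.1357]
eef_rot: [-0.0, 0.993, 0.119, -0.002]
wrist_force: [-0.4, 1.0, -0.0]
opening: 0.397
t 5.2 pos [0.4686 0.0492 0.1357] travel [ 0.014 -0.01   0.238] rows>= 1 dr [-0.001  0.006  0.   ] open 0.397 F [-0.4  1.  -0. ]
[278.56436384 210.37215501] [281.03734006 318.64826102] [280.77660379 232.65669781]Traceback (most recent call last):
  File "<stdin>", line 6, in <module>
cv2.error: OpenCV(4.12.0) /io/opencv/modules/core/src/matrix_operations.cpp:64: error: (-215:Assertion failed) src[i].dims <= 2 && src[i].rows == src[0].rows && src[i].type() == src[0].type() in function 'hconcat'
```

```bash
python3 - <<'E'
from h import *
a=viewer.camera("wrist")
cv2.imwrite("pics/w3.png",a[:,:,::-1])
E
```

```text
(no output)
```

View pics/w3.png

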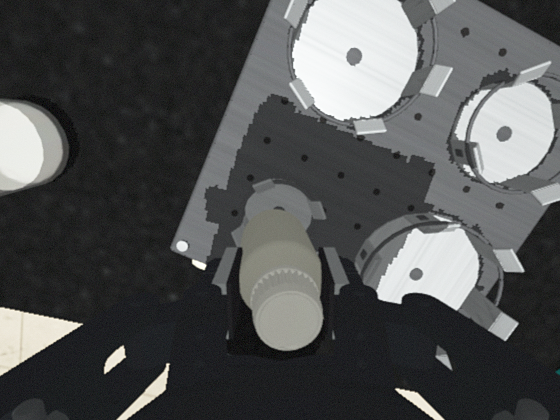

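The clamp_xs hole is at (278,211) and was predicted at (278.6,210.4), so the clamp fix is right. The vial leans about 4° in the jaws, with the cap at (288,319) against (281,319) for upright. I'll turn it upright and lower it.

```bash
python3 -m handwheel '[{"travel":[0.014,-0.01,0],"dr":[-0.13,0,0]},{"travel":[0,0,0],"dr":[0,0,0]},{"travel":[0,0,0],"dr":[0,0,0]}]'
python3 -c "
from h import *
go(.4702,.0511,.1)"
```

```text
time_s: 5.6
eef_pos: [0.4735, 0.0499, 0.1403]
eef_rot: [0.035, 0.992, 0.118, 0.006]
wrist_force: [0.1, 0.6, -0.4]
opening: 0.397
t 5.6 pos [0.4735 0.0499 0.1403] travel [-0.021 -0.032  0.267] rows>= 1 dr [ 0.136 -0.008 -0.003] open 0.397 F [ 0.1  0.6 -0.4]
```

```bash
python3 -m handwheel '[{"travel":[-0.015,-0.015,0.05],"dr":[0,0,0]},{"travel":[0,-0.005,0.06],"dr":[0,0,0]},{"travel":[0,0,0],"dr":[0,0,0]},{"travel":[0,0,0],"dr":[0,0,0]}]'
python3 -c "
from h import *
go(.4702,.0511,.1)
viewer.camera('side')
go(.4702,.0511,.1)"
```

```text
time_s: 5.93
eef_pos: [0.472, 0.0508, 0.1238]
eef_rot: [0.034, 0.992, 0.118, 0.008]
wrist_force: [0.1, -0.2, 0.3]
opening: 0.402
t 5.93 pos [0.472  0.0508 0.1238] travel [-0.012 -0.016  0.158] rows>= 1 dr [ 0.133 -0.014 -0.004] open 0.402 F [ 0.1 -0.2  0.3]
t 5.98 pos [0.4717 0.0508 0.1237] travel [-0.011 -0.015  0.157] rows>= 1 dr [ 0.132 -0.013 -0.004] open 0.402 F [-0.1 -0.2  0.3]
```

Noise is small. Continuing down, with about 26 mm to go.

```bash
python3 -m handwheel '[{"travel":[-0.01,-0.015,0.06],"dr":[0,0,0]},{"travel":[0,-0.005,0.06],"dr":[0,0,0]},{"travel":[0,0,0.03],"dr":[0,0,0]},{"travel":[0,0,0],"dr":[0,0,0]},{"travel":[0,0,0],"dr":[0,0,0]}]'
python3 -c "
from h import *
go(.4702,.0511,.097)"
```

```text
time_s: 6.4
eef_pos: [0.4697, 0.0516, 0.0981]
eef_rot: [0.034, 0.992, 0.118, 0.007]
wrist_force: [0.4, 0.4, 5.9]
opening: 0.4
t 6.4 pos [0.4697 0.0516 0.0981] travel [0.002 0.003 0.008] rows>= 1 dr [ 0.131 -0.011 -0.005] open 0.4 F [0.4 0.4 5.9]
```

```bash
python3 -m handwheel '[{"travel":[0,0,0],"dr":[0,0,0]},{"travel":[0,0,0],"dr":[0,0,0]},{"travel":[0,0,0],"dr":[0,0,0]},{"travel":[0,0,0],"dr":[0,0,0]},{"travel":[0,0,0],"dr":[0,0,0]},{"travel":[0,0,0],"dr":[0,0,0]}]' 0.3
python3 -m handwheel '[{"travel":[0,0,-0.1],"dr":[0.06,0,0]},{"travel":[0,0,-0.2],"dr":[0.06,0,0]},{"travel":[0,0,-0.2],"dr":[0,0,0]},{"travel":[0,0,-0.2],"dr":[0,0,0]},{"travel":[0,0,-0.2],"dr":[0,0,0]},{"travel":[0,0,0],"dr":[0,0,0]},{"travel":[0,0,0],"dr":[0,0,0]}]' 1
python3 - <<'E'
from h import *
go(.566,-.4205,.26)
c=viewer.get_calibration("wrist");a=viewer.camera("wrist")
print(proj(c,[.4702,.0511,.141]),proj(c,[.4702,.0511,.056]))
cv2.imwrite("pics/w4.png",a[:,:,::-1])
E
```

```text
time_s: 6.9
eef_pos: [0.4706, 0.0516, 0.099]
eef_rot: [0.034, 0.992, 0.118, 0.008]
wrist_force: [-0.9, -0.2, 0.0]
opening: 0.647
time_s: 7.48
eef_pos: [0.4672, 0.0542, 0.2391]
eef_rot: [0.001, 0.993, 0.118, 0.002]
wrist_force: [-0.6, 0.7, -1.1]
opening: 1.002
t 7.48 pos [0.4672 0.0542 0.2391] travel [-0.102  3.231 -0.135] rows>= 12 dr [ 0.003 -0.008 -0.003] open 1.002 F [-0.6  0.7 -1.1]
[285.50325666 204.23334516] [284.06451539 182.57572414]
```

View pics/w4.png

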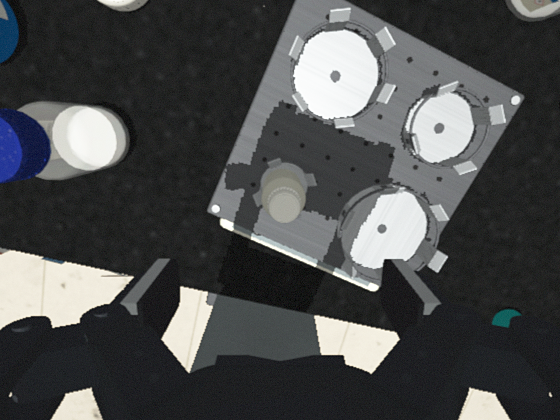

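The vial stands upright in its clamp, with the cap at (285,205) against a predicted (285.5,204). The peach bottle is next.

```bash
python3 -m handwheel '[{"travel":[0,0.2,-0.02],"dr":[0,0,0]},{"travel":[0,0.26,-0.02],"dr":[0,0,0]},{"travel":[0,0.26,-0.01],"dr":[0,0,0]},{"travel":[0,0.26,-0.01],"dr":[0,0,0]},{"travel":[-0.01,0.26,-0.01],"dr":[0,0,0]},{"travel":[-0.01,0.26,-0.01],"dr":[0,0,0]},{"travel":[-0.01,0.26,-0.01],"dr":[0,0,0]},{"travel":[-0.01,0.26,-0.01],"dr":[0,0,0]},{"travel":[-0.01,0.26,0],"dr":[0,0,0]},{"travel":[-0.01,0.26,0],"dr":[0,0,0]},{"travel":[-0.01,0.26,0],"dr":[0,0,0]},{"travel":[-0.01,0.24,0],"dr":[0,0,0]},{"travel":[0,0.15,0],"dr":[0,0,0]},{"travel":[0,0,0],"dr":[0,0,0]},{"travel":[0,0,0],"dr":[0,0,0]}]'
python3 -c "
from h import *
go(.566,-.4205,.2)"
```

```text
time_s: 8.78
eef_pos: [0.5646, -0.4298, 0.2235]
eef_rot: [-0.012, 0.993, 0.121, -0.009]
wrist_force: [0.3, 0.4, 0.1]
opening: 1.001
t 8.78 pos [ 0.5646 -0.4298  0.2235] travel [ 0.026 -0.054  0.158] rows>= 1 dr [-0.048  0.028  0.007] open 1.001 F [0.3 0.4 0.1]
```

```bash
python3 -m handwheel '[{"travel":[0.013,-0.027,0],"dr":[-0.05,0.028,0.007]},{"travel":[0.008,-0.027,0],"dr":[0,0,0]},{"travel":[0,0,0],"dr":[0,0,0]},{"travel":[0,0,0],"dr":[0,0,0]}]'
python3 - <<'E'
from h import *
go(.566,-.4205,.11)
c=viewer.get_calibration("wrist");a=viewer.camera("wrist")[:,:,::-1]
p=proj(c,[.566,-.4205,.134]);print(p)
cv2.imwrite("pics/w5.png",a)
hsv=cv2.cvtColor(a.copy(),cv2.COLOR_BGR2HSV); m=cv2.inRange(hsv,(110,120,40),(130,255,255))
cs,_=cv2.findContours(m,cv2.RETR_EXTERNAL,cv2.CHAIN_APPROX_NONE)
for q in cs:
    if cv2.contourArea(q)>800:
        (u,v),r=cv2.minEnclosingCircle(q); X=cast(c,u,v,.134); print((u,v,r),cv2.boundingRect(q),X.round(4),2000*r*(c["R"]@X+c["t"])[2]/336.4)
E
```

```text
time_s: 9.12
eef_pos: [0.564, -0.4161, 0.2181]
eef_rot: [-0.003, 0.993, 0.12, -0.003]
wrist_force: [0.5, 0.1, -0.7]
opening: 1.002
t 9.12 pos [ 0.564  -0.4161  0.2181] travel [0.009 0.037 0.72 ] rows>= 3 dr [-0.014  0.008  0.003] open 1.002 F [ 0.5  0.1 -0.7]
[288.3685132  210.01805157]
(288.9754638671875, 204.2360382080078, 32.9026985168457) (258, 172, 63, 66) [ 0.5702 -0.4199  0.134 ] 45.90988679819268
```

```bash
python3 -m handwheel '[{"travel":[0.015,0.02,0.1],"dr":[-0.014,0.008,0]},{"travel":[0.01,0.01,0.15],"dr":[0,0,0]},{"travel":[0,0,0.15],"dr":[0,0,0]},{"travel":[0,0,0.1],"dr":[0,0,0]},{"travel":[0,0,0],"dr":[0,0,0]},{"travel":[0,0,0],"dr":[0,0,0]}]'
python3 -c "
from h import *
go(.568,-.420,.108)"
```

```text
time_s: 9.67
eef_pos: [0.5719, -0.4177, 0.1455]
eef_rot: [0.002, 0.992, 0.122, 0.002]
wrist_force: [0.1, -0.0, 1.1]
opening: 1.0
t 9.67 pos [ 0.5719 -0.4177  0.1455] travel [-0.03   0.007  0.25 ] rows>= 1 dr [ 0.009 -0.006  0.013] open 1.0 F [ 0.1 -0.   1.1]
```

```bash
python3 -m handwheel '[{"travel":[-0.015,0.005,0.08],"dr":[0,0,0.01]},{"travel":[-0.015,0.005,0.08],"dr":[0,0,0]},{"travel":[0,0,0.08],"dr":[0,0,0]},{"travel":[0,0,0.02],"dr":[0,0,0]},{"travel":[0,0,0],"dr":[0,0,0]},{"travel":[0,0,0],"dr":[0,0,0]}]'
python3 -c "
from h import *
go(.568,-.420,.108)"
```

```text
time_s: 10.17
eef_pos: [0.5691, -0.4217, 0.1065]
eef_rot: [0.004, 0.993, 0.12, 0.003]
wrist_force: [0.3, -0.5, 0.5]
opening: 0.996
t 10.17 pos [ 0.5691 -0.4217  0.1065] travel [-0.004 -0.013 -0.01 ] rows>= 1 dr [ 0.017 -0.01   0.003] open 0.996 F [ 0.3 -0.5  0.5]
```

```bash
python3 -m handwheel '[{"travel":[-0.004,-0.012,-0.015],"dr":[0.015,-0.01,0]},{"travel":[0,0,0],"dr":[0,0,0]},{"travel":[0,0,0],"dr":[0,0,0]},{"travel":[0,0,0],"dr":[0,0,0]},{"travel":[0,0,0],"dr":[0,0,0]},{"travel":[0,0,0],"dr":[0,0,0]},{"travel":[0,0,0],"dr":[0,0,0]},{"travel":[0,0,0],"dr":[0,0,0]}]' -1
python3 -c "
from h import *
go(.568,-.420,.108)"
python3 -m handwheel '[{"travel":[0,0,-0.05],"dr":[0,0,0]},{"travel":[0,0,-0.1],"dr":[0,0,0]},{"travel":[0,0,-0.2],"dr":[0,0,0]},{"travel":[0,0,-0.2],"dr":[0,0,0]},{"travel":[0,0,-0.2],"dr":[0,0,0]},{"travel":[0,0,-0.2],"dr":[0,0,0]},{"travel":[0,0,0],"dr":[0,0,0]},{"travel":[0,0,0],"dr":[0,0,0]}]'
python3 -c "
from h import *
go(.5568,-.0782,.25)"
```

```text
time_s: 10.83
eef_pos: [0.5688, -0.4207, 0.1111]
eef_rot: [0.001, 0.993, 0.12, 0.001]
wrist_force: [-0.6, 0.1, -2.6]
opening: 0.529
t 10.83 pos [ 0.5688 -0.4207  0.1111] travel [-0.004 -0.006  0.021] rows>= 1 dr [ 0.005 -0.002  0.003] open 0.529 F [-0.6  0.1 -2.6]
time_s: 11.5
eef_pos: [0.5674, -0.419, 0.2645]
eef_rot: [0.0, 0.993, 0.12, -0.0]
wrist_force: [-0.5, 0.2, -2.7]
opening: 0.528
t 11.5 pos [ 0.5674 -0.419   0.2645] travel [ 0.473 -2.224  0.096] rows>= 9 dr [0.    0.001 0.004] open 0.528 F [-0.5  0.2 -2.7]
```

```bash
python3 -m handwheel '[{"travel":[0.04,-0.18,0],"dr":[0,0,0]},{"travel":[0.05,-0.22,0],"dr":[0,0,0]},{"travel":[0.05,-0.22,0],"dr":[0,0,0]},{"travel":[0.05,-0.22,0],"dr":[0,0,0]},{"travel":[0.05,-0.22,0],"dr":[0,0,0]},{"travel":[0.05,-0.22,0],"dr":[0,0,0]},{"travel":[0.05,-0.22,0],"dr":[0,0,0]},{"travel":[0.05,-0.22,0],"dr":[0,0,0]},{"travel":[0.05,-0.22,0],"dr":[0,0,0]},{"travel":[0.04,-0.2,0],"dr":[0,0,0]},{"travel":[0.02,-0.1,0],"dr":[0,0,0]},{"travel":[0,0,0],"dr":[0,0,0]},{"travel":[0,0,0],"dr":[0,0,0]}]'
python3 -c "
from h import *
go(.5568,-.0782,.215)"
```

```text
time_s: 12.58
eef_pos: [0.553, -0.0591, 0.2563]
eef_rot: [-0.002, 0.993, 0.118, -0.005]
wrist_force: [0.4, -0.4, -2.5]
opening: 0.521
t 12.58 pos [ 0.553  -0.0591  0.2563] travel [-0.003  0.131  0.275] rows>= 2 dr [-0.01   0.018 -0.004] open 0.521 F [ 0.4 -0.4 -2.5]
```

```bash
python3 -m handwheel '[{"travel":[0,0.06,0.05],"dr":[-0.01,0.018,-0.004]},{"travel":[0,0.06,0.09],"dr":[0,0,0]},{"travel":[0,0.01,0.09],"dr":[0,0,0]},{"travel":[0,0,0],"dr":[0,0,0]},{"travel":[0,0,0],"dr":[0,0,0]}]'
python3 - <<'E'
from h import *
go(.5568,-.0782,.19)
c=viewer.get_calibration("wrist");a=viewer.camera("wrist")[:,:,::-1]
o=ctrl.get_obs()["eef_pos"]
print(proj(c,[.5568,-.0782,.056]),proj(c,o+[0,0,.024]),proj(c,o+[0,0,-.11]))
cv2.imwrite("pics/w6.png",a)
E
```

```text
time_s: 13.0
eef_pos: [0.5572, -0.0824, 0.22]
eef_rot: [0.001, 0.993, 0.118, -0.0]
wrist_force: [-0.3, 0.3, -1.8]
opening: 0.53
t 13.0 pos [ 0.5572 -0.0824  0.22  ] travel [ 0.004 -0.028  0.2  ] rows>= 1 dr [ 0.002  0.001 -0.004] open 0.53 F [-0.3  0.3 -1.8]
[275.85559538 187.33353573] [280.79446702 288.32809275] [280.33389369 202.67832767]
```

View pics/w6.png

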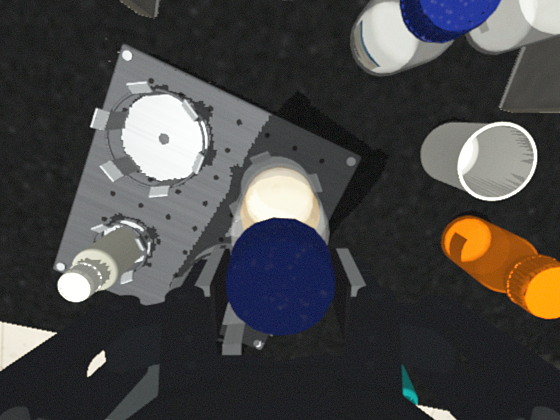

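The peach hangs straight and sits about 2.5 mm forward (+x) of the TCP: the cap is at (280,280) against (281,288) for on-axis. I'll shift the target to compensate and lower it.

```bash
python3 -m handwheel '[{"travel":[-0.01,-0.028,0.03],"dr":[0,0,0]},{"travel":[0,0,0.05],"dr":[0,0,0]},{"travel":[0,0,0.05],"dr":[0,0,0]},{"travel":[0,0,0.02],"dr":[0,0,0]},{"travel":[0,0,0],"dr":[0,0,0]}]'
python3 -c "
from h import *
go(.5545,-.0785,.167)"
```

```text
time_s: 13.47
eef_pos: [0.5551, -0.0793, 0.1972]
eef_rot: [0.001, 0.993, 0.118, 0.001]
wrist_force: [-0.7, -1.0, -2.6]
opening: 0.524
t 13.47 pos [ 0.5551 -0.0793  0.1972] travel [-0.003 -0.006  0.201] rows>= 1 dr [ 0.005 -0.002 -0.006] open 0.524 F [-0.7 -1.  -2.6]
```

```bash
python3 -m handwheel '[{"travel":[-0.003,-0.006,0.05],"dr":[0,0,0]},{"travel":[0,0,0.05],"dr":[0,0,0]},{"travel":[0,0,0.05],"dr":[0,0,0]},{"travel":[0,0,0.03],"dr":[0,0,0]},{"travel":[0,0,0],"dr":[0,0,0]},{"travel":[0,0,0],"dr":[0,0,0]}]'
python3 -c "
from h import *
go(.5545,-.0785,.167)"
```

```text
time_s: 13.97
eef_pos: [0.5541, -0.078, 0.1667]
eef_rot: [0.001, 0.993, 0.118, 0.0]
wrist_force: [-0.7, -0.7, -1.8]
opening: 0.526
t 13.97 pos [ 0.5541 -0.078   0.1667] travel [ 0.002  0.004 -0.002] rows>= 1 dr [ 0.004 -0.001 -0.004] open 0.526 F [-0.7 -0.7 -1.8]
```

Not touching yet (Fz is still the weight), so I'll go a few mm more until contact.

```bash
python3 -m handwheel '[{"travel":[0,0,0.015],"dr":[0,0,0]},{"travel":[0,0,0],"dr":[0,0,0]},{"travel":[0,0,0],"dr":[0,0,0]}]'; python3 -m handwheel '[{"travel":[0,0,0.012],"dr":[0,0,0]},{"travel":[0,0,0],"dr":[0,0,0]}]'
```

```text
time_s: 14.22
eef_pos: [0.5561, -0.0784, 0.1681]
eef_rot: [0.002, 0.993, 0.118, 0.002]
wrist_force: [0.1, -1.2, -2.1]
opening: 0.528
time_s: 14.38
eef_pos: [0.5562, -0.0787, 0.1668]
eef_rot: [0.002, 0.993, 0.118, 0.003]
wrist_force: [-0.4, -0.7, -2.5]
opening: 0.528
```

```bash
python3 -m handwheel '[{"travel":[0,0,0.025],"dr":[0,0,0]},{"travel":[0,0,0.02],"dr":[0,0,0]},{"travel":[0,0,0],"dr":[0,0,0]},{"travel":[0,0,0],"dr":[0,0,0]}]'
```

```text
time_s: 14.72
eef_pos: [0.5582, -0.0787, 0.1676]
eef_rot: [0.003, 0.993, 0.118, 0.005]
wrist_force: [-3.1, -1.6, -0.4]
opening: 0.526
```

```bash
python3 -m handwheel '[{"travel":[-0.012,0,0],"dr":[0.01,-0.01,0]},{"travel":[0,0,0.02],"dr":[0,0,0]},{"travel":[0,0,0],"dr":[0,0,0]}]'
python3 - <<'E'
from h import *
go(.5545,-.0785,.167)
a=viewer.camera("side")[:,:,::-1]
cv2.imwrite("pics/s1.png",cv2.resize(a[130:290,220:380],(0,0),fx=4,fy=3.7,interpolation=cv2.INTER_CUBIC))
E
```

```text
time_s: 14.97
eef_pos: [0.558, -0.0796, 0.1672]
eef_rot: [0.001, 0.993, 0.118, 0.004]
wrist_force: [-2.1, -0.6, -1.6]
opening: 0.526
t 14.97 pos [ 0.558  -0.0796  0.1672] travel [-0.021 -0.012  0.001] rows>= 1 dr [ 0.005 -0.014 -0.003] open 0.526 F [-2.1 -0.6 -1.6]
```

View pics/s1.png

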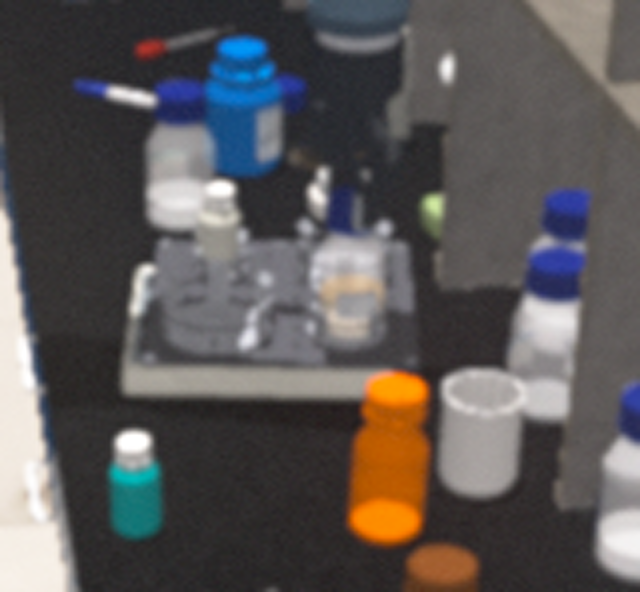

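```bash
python3 - <<'E'
from h import *
c=viewer.get_calibration("side")
for z in(.056,.066):
    p=[proj(c,[.5568+.028*np.cos(t),-.0782+.028*np.sin(t),z]) for t in np.linspace(0,6.28,60)]
    print(z,np.min(p,0),np.max(p,0))
E
python3 -m handwheel '[{"travel":[-0.01,0,0.03],"dr":[0,0,0]},{"travel":[-0.01,0,0.03],"dr":[0,0,0]},{"travel":[0,0,0],"dr":[0,0,0]}]'
```

```text
0.056 [297.77866737 214.20000175] [314.32611031 222.7396392 ]
0.066 [297.84825936 211.68520933] [314.44486975 220.17774561]
time_s: 15.27
eef_pos: [0.56, -0.0807, 0.1676]
eef_rot: [0.002, 0.993, 0.118, 0.01]
wrist_force: [-2.5, -1.0, -3.7]
opening: 0.53
```

```bash
python3 -m handwheel '[{"travel":[0,0,0],"dr":[0,0,0]},{"travel":[0,0,0],"dr":[0,0,0]},{"travel":[0,0,0],"dr":[0,0,0]},{"travel":[0,0,0],"dr":[0,0,0]},{"travel":[0,0,0],"dr":[0,0,0]},{"travel":[0,0,0],"dr":[0,0,0]}]' 0.8
python3 -m handwheel '[{"travel":[0,0,-0.1],"dr":[0,0,0]},{"travel":[0,0,-0.2],"dr":[0,0,0]},{"travel":[0,0,-0.2],"dr":[0,0,0]},{"travel":[0,0,-0.2],"dr":[0,0,0]},{"travel":[0,0,-0.1],"dr":[0,0,0]},{"travel":[0,0,0],"dr":[0,0,0]},{"travel":[0,0,0],"dr":[0,0,0]}]' 1
cat >> h.py <<'E'
def cap(a,cal,lo,hi,z,near):
    """blobs of a colour: enclosing circle -> world at height z, nearest to world point near"""
    m=cv2.inRange(cv2.cvtColor(np.ascontiguousarray(a[:,:,::-1]),cv2.COLOR_BGR2HSV),lo,hi)
    cs,_=cv2.findContours(m,cv2.RETR_EXTERNAL,cv2.CHAIN_APPROX_NONE)
    cs=[q for q in cs if cv2.contourArea(q)>80]; p=proj(cal,[*near,z])
    q=min(cs,key=lambda q:np.linalg.norm(np.array(cv2.minEnclosingCircle(q)[0])-p))
    (u,v),r=cv2.minEnclosingCircle(q); b=cv2.boundingRect(q); M=cv2.moments(q)
    X=cast(cal,u,v,z); f=cal["camera_matrix"][0,0]
    print("circ",np.round((u,v,r),1),"box",b,"cen",round(M['m10']/M['m00'],1),round(M['m01']/M['m00'],1),"pred",p.round(1),"X",X.round(4),"diam",round(2000*r*(cal["R"]@X+cal["t"])[2]/f,1))
DB=((110,120,40),(130,255,255)); BB=((98,150,190),(112,255,255))
E
python3 - <<'E'
from h import *
go(.464,.259,.26)
for n in ("wrist","top","side"):
    c=viewer.get_calibration(n); 
    try: cap(viewer.camera(n),c,*DB,.190,(.5568,-.0782))
    except Exception as e: print(n,e)
E
```

```text
time_s: 15.77
eef_pos: [0.561, -0.0805, 0.1658]
eef_rot: [0.002, 0.993, 0.118, 0.011]
wrist_force: [-0.3, -0.5, -0.1]
opening: 0.899
time_s: 16.35
eef_pos: [0.5565, -0.0798, 0.286]
eef_rot: [-0.001, 0.993, 0.118, 0.007]
wrist_force: [0.0, -0.5, -1.2]
opening: 1.0
t 16.35 pos [ 0.5565 -0.0798  0.286 ] travel [-0.075 -2.34   0.171] rows>= 9 dr [ 0.001 -0.027 -0.006] open 1.0 F [ 0.  -0.5 -1.2]
circ [281.5 207.2  30.7] box (253, 177, 59, 61) cen 281.9 207.2 pred [278.7 208.2] X [ 0.558 -0.08   0.19 ] diam 45.2
circ [290.  175.2   8.8] box (282, 168, 16, 17) cen 289.2 175.1 pred [288.8 173.7] X [ 0.5527 -0.0813  0.19  ] diam 45.8
circ [307.5 187.5   6. ] box (302, 183, 12, 10) cen 307.6 187.5 pred [307.4 183.1] X [ 0.5506 -0.1085  0.19  ] diam 38.6
```

The peach is seated in clamp_s, within about 2 mm in the wrist view. Now the clear bottle.

```bash
python3 -m handwheel '[{"travel":[0,-0.18,0],"dr":[0,-0.02,0]},{"travel":[0,-0.24,0.01],"dr":[0,0,0]},{"travel":[-0.01,-0.24,0.01],"dr":[0,0,0]},{"travel":[-0.01,-0.24,0.01],"dr":[0,0,0]},{"travel":[-0.01,-0.24,0.01],"dr":[0,0,0]},{"travel":[-0.01,-0.24,0.01],"dr":[0,0,0]},{"travel":[-0.01,-0.24,0.01],"dr":[0,0,0]},{"travel":[-0.01,-0.24,0.01],"dr":[0,0,0]},{"travel":[-0.01,-0.24,0.01],"dr":[0,0,0]},{"travel":[0,-0.2,0],"dr":[0,0,0]},{"travel":[0,-0.1,0],"dr":[0,0,0]},{"travel":[0,0,0],"dr":[0,0,0]},{"travel":[0,0,0],"dr":[0,0,0]}]'
python3 - <<'E'
from h import *
go(.464,.259,.23)
c=viewer.get_calibration("wrist"); cap(viewer.camera("wrist"),c,*DB,.152,(.464,.259))
E
```

```text
time_s: 17.58
eef_pos: [0.4463, 0.2809, 0.2482]
eef_rot: [-0.001, 0.993, 0.115, -0.019]
wrist_force: [-0.1, -0.0, -0.0]
opening: 1.0
t 17.58 pos [0.4463 0.2809 0.2482] travel [0.086 0.17  0.117] rows>= 1 dr [-0.014  0.071 -0.016] open 1.0 F [-0.1 -0.  -0. ]
circ [315.3 182.8  35.8] box (282, 148, 70, 71) cen 315.6 183.0 pred [316.8 186.3] X [0.4663 0.2607 0.152 ] diam 51.6
```

```bash
python3 -m handwheel '[{"travel":[0.05,0.09,0],"dr":[-0.014,0.07,-0.016]},{"travel":[0.05,0.07,0.05],"dr":[0,0,0]},{"travel":[0,0,0.05],"dr":[0,0,0]},{"travel":[0,0,0],"dr":[0,0,0]},{"travel":[0,0,0],"dr":[0,0,0]}]'
python3 -c "
from h import *
go(.466,.260,.125)"
```

```text
time_s: 18.05
eef_pos: [0.4678, 0.2549, 0.2283]
eef_rot: [0.001, 0.993, 0.116, -0.003]
wrist_force: [0.6, 1.3, -1.2]
opening: 0.996
t 18.05 pos [0.4678 0.2549 0.2283] travel [ 0.001 -0.036  0.689] rows>= 3 dr [ 0.002  0.012 -0.014] open 0.996 F [ 0.6  1.3 -1.2]
```

```bash
python3 -m handwheel '[{"travel":[0,-0.03,0.05],"dr":[0,0.01,-0.014]},{"travel":[0,0,0.1],"dr":[0,0,0]},{"travel":[0,0,0.1],"dr":[0,0,0]},{"travel":[0,0,0.06],"dr":[0,0,0]},{"travel":[0,0,0],"dr":[0,0,0]},{"travel":[0,0,0],"dr":[0,0,0]}]'
python3 - <<'E'
from h import *
go(.466,.260,.125)
c=viewer.get_calibration("wrist"); cap(viewer.camera("wrist"),c,*DB,.152,(.464,.259))
E
```

```text
time_s: 18.55
eef_pos: [0.4664, 0.26, 0.1785]
eef_rot: [-0.0, 0.993, 0.119, -0.001]
wrist_force: [-0.9, 0.4, 1.9]
opening: 0.998
t 18.55 pos [0.4664 0.26   0.1785] travel [-0.002 -0.     0.357] rows>= 2 dr [-0.001  0.004 -0.002] open 0.998 F [-0.9  0.4  1.9]
circ [281.5 238.4  48.5] box (236, 190, 92, 97) cen 281.3 238.9 pred [281.6 245.9] X [0.4682 0.2601 0.152 ] diam 52.0
```

```bash
python3 -m handwheel '[{"travel":[0.01,0,0.08],"dr":[0,0,0]},{"travel":[0,0,0.1],"dr":[0,0,0]},{"travel":[0,0,0.1],"dr":[0,0,0]},{"travel":[0,0,0.05],"dr":[0,0,0]},{"travel":[0,0,0],"dr":[0,0,0]},{"travel":[0,0,0],"dr":[0,0,0]}]'
python3 -c "
from h import *
go(.468,.260,.125)"
```

```text
time_s: 19.1
eef_pos: [0.4708, 0.2618, 0.1291]
eef_rot: [-0.001, 0.993, 0.119, 0.003]
wrist_force: [0.6, -0.0, -0.3]
opening: 1.004
t 19.1 pos [0.4708 0.2618 0.1291] travel [-0.021  0.008  0.027] rows>= 1 dr [-0.002 -0.011 -0.001] open 1.004 F [ 0.6 -0.  -0.3]
```

```bash
python3 -m handwheel '[{"travel":[-0.02,0.008,0.03],"dr":[0,-0.011,0]},{"travel":[0,0,0],"dr":[0,0,0]},{"travel":[0,0,0],"dr":[0,0,0]},{"travel":[0,0,0],"dr":[0,0,0]},{"travel":[0,0,0],"dr":[0,0,0]},{"travel":[0,0,0],"dr":[0,0,0]},{"travel":[0,0,0],"dr":[0,0,0]},{"travel":[0,0,0],"dr":[0,0,0]}]' -1
python3 -m handwheel '[{"travel":[0,0,-0.05],"dr":[0,0,0]},{"travel":[0,0,-0.1],"dr":[0,0,0]},{"travel":[0,0,-0.2],"dr":[0,0,0]},{"travel":[0,0,-0.2],"dr":[0,0,0]},{"travel":[0,0,-0.2],"dr":[0,0,0]},{"travel":[0,0,-0.2],"dr":[0,0,0]},{"travel":[0,0,0],"dr":[0,0,0]},{"travel":[0,0,0],"dr":[0,0,0]}]'
python3 -c "
from h import *
go(.5781,.0297,.25)"
```

```text
time_s: 19.77
eef_pos: [0.4697, 0.2602, 0.1272]
eef_rot: [-0.001, 0.993, 0.119, 0.002]
wrist_force: [-0.5, -0.7, -1.7]
opening: 0.594
time_s: 20.43
eef_pos: [0.4667, 0.2593, 0.2766]
eef_rot: [-0.0, 0.993, 0.119, -0.001]
wrist_force: [-0.9, 0.2, -2.8]
opening: 0.599
t 20.43 pos [0.4667 0.2593 0.2766] travel [0.361 1.663 0.175] rows>= 7 dr [-0.002  0.004 -0.   ] open 0.599 F [-0.9  0.2 -2.8]
```

```bash
python3 -m handwheel '[{"travel":[0.04,0.18,0],"dr":[0,0,0]},{"travel":[0.05,0.22,0],"dr":[0,0,0]},{"travel":[0.05,0.22,0],"dr":[0,0,0]},{"travel":[0.05,0.22,0],"dr":[0,0,0]},{"travel":[0.05,0.22,0],"dr":[0,0,0]},{"travel":[0.05,0.22,0],"dr":[0,0,0]},{"travel":[0.05,0.22,0],"dr":[0,0,0]},{"travel":[0.03,0.15,0],"dr":[0,0,0]},{"travel":[0,0,0],"dr":[0,0,0]},{"travel":[0,0,0],"dr":[0,0,0]}]'
python3 -c "
from h import *
go(.5781,.0297,.235)"
```

```text
time_s: 21.27
eef_pos: [0.5787, 0.0235, 0.2662]
eef_rot: [-0.003, 0.993, 0.121, -0.007]
wrist_force: [-0.0, -0.1, -0.6]
opening: 0.599
t 21.27 pos [0.5787 0.0235 0.2662] travel [ 0.009 -0.04   0.208] rows>= 1 dr [-0.013  0.027  0.009] open 0.599 F [-0.  -0.1 -0.6]
```

```bash
python3 -m handwheel '[{"travel":[0.005,-0.02,0.05],"dr":[-0.013,0.027,0.009]},{"travel":[0.004,-0.02,0.08],"dr":[0,0,0]},{"travel":[0,0,0.07],"dr":[0,0,0]},{"travel":[0,0,0],"dr":[0,0,0]},{"travel":[0,0,0],"dr":[0,0,0]}]'
python3 - <<'E'
from h import *
go(.5781,.0297,.183)
c=viewer.get_calibration("wrist");a=viewer.camera("wrist")
o=ctrl.get_obs()["eef_pos"]
cap(a,c,*DB,o[2]+.025,o[:2])
print(proj(c,[.5781,.0297,.056]),proj(c,o+[0,0,-.127]))
cv2.imwrite("pics/w7.png",a[:,:,::-1])
E
```

```text
time_s: 21.68
eef_pos: [0.5751, 0.0332, 0.2304]
eef_rot: [-0.002, 0.993, 0.12, -0.003]
wrist_force: [0.2, -0.0, -0.7]
opening: 0.598
t 21.68 pos [0.5751 0.0332 0.2304] travel [0.016 0.029 0.316] rows>= 2 dr [-0.007  0.012  0.004] open 0.598 F [ 0.2 -0.  -0.7]
circ [279.3 287.7  67.3] box (217, 221, 127, 134) cen 279.8 288.4 pred [280.5 289.9] X [0.5757 0.034  0.2551] diam 52.4
[285.57553005 182.56447101] [281.08033135 196.63043244]
```

View pics/w7.png

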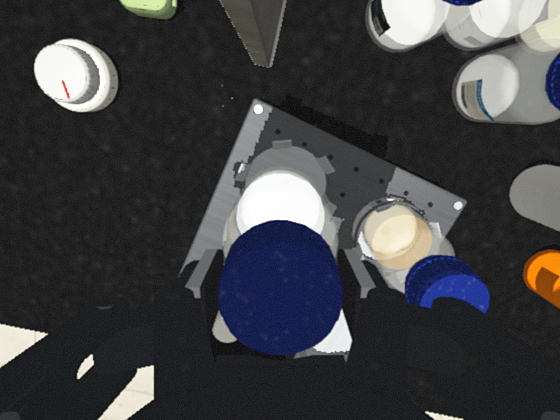

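The cap is on the tool axis at (279,288) against (280.5,290), and the bottle hangs straight with the clamp just beyond it. Lowering.

```bash
python3 -m handwheel '[{"travel":[0.016,0.028,0],"dr":[-0.007,0.012,0]},{"travel":[0,0,0.04],"dr":[0,0,0]},{"travel":[0,0,0.05],"dr":[0,0,0]},{"travel":[0,0,0],"dr":[0,0,0]},{"travel":[0,0,0],"dr":[0,0,0]}]'
python3 -c "
from h import *
go(.5781,.0297,.183)"
```

```text
time_s: 22.15
eef_pos: [0.5794, 0.03, 0.2167]
eef_rot: [0.0, 0.993, 0.121, 0.001]
wrist_force: [0.4, -0.2, -0.9]
opening: 0.595
t 22.15 pos [0.5794 0.03   0.2167] travel [-0.01  -0.     0.225] rows>= 1 dr [ 0.002 -0.004  0.007] open 0.595 F [ 0.4 -0.2 -0.9]
```

```bash
python3 -m handwheel '[{"travel":[-0.01,0,0.05],"dr":[0,0,0]},{"travel":[0,0,0.05],"dr":[0,0,0]},{"travel":[0,0,0.05],"dr":[0,0,0]},{"travel":[0,0,0.05],"dr":[0,0,0]},{"travel":[0,0,0.02],"dr":[0,0,0]},{"travel":[0,0,0],"dr":[0,0,0]}]'
python3 -c "
from h import *
go(.5781,.0297,.183)"
```

```text
time_s: 22.65
eef_pos: [0.5799, 0.0294, 0.1823]
eef_rot: [0.001, 0.993, 0.121, 0.004]
wrist_force: [0.3, 0.7, 7.5]
opening: 0.6
t 22.65 pos [0.5799 0.0294 0.1823] travel [-0.011 -0.005 -0.005] rows>= 1 dr [ 0.004 -0.014  0.006] open 0.6 F [0.3 0.7 7.5]
```

```bash
python3 -m handwheel '[{"travel":[0,0,0],"dr":[0,0,0]},{"travel":[0,0,0],"dr":[0,0,0]},{"travel":[0,0,0],"dr":[0,0,0]},{"travel":[0,0,0],"dr":[0,0,0]},{"travel":[0,0,0],"dr":[0,0,0]},{"travel":[0,0,0],"dr":[0,0,0]}]' 0.9
python3 -m handwheel '[{"travel":[0,0,-0.1],"dr":[0,0,0]},{"travel":[0,0,-0.2],"dr":[0,0,0]},{"travel":[0,0,-0.2],"dr":[0,0,0]},{"travel":[0,0,-0.2],"dr":[0,0,0]},{"travel":[0,0,-0.1],"dr":[0,0,0]},{"travel":[0,0,0],"dr":[0,0,0]},{"travel":[0,0,0],"dr":[0,0,0]}]' 1
python3 - <<'E'
from h import *
go(.5416,.3794,.26)
c=viewer.get_calibration("wrist"); cap(viewer.camera("wrist"),c,*DB,.208,(.5781,.0297))
E
```

```text
time_s: 23.15
eef_pos: [0.5797, 0.0293, 0.1815]
eef_rot: [0.001, 0.993, 0.121, 0.003]
wrist_force: [-0.1, -0.3, -0.7]
opening: 0.946
time_s: 23.73
eef_pos: [0.5771, 0.0295, 0.304]
eef_rot: [-0.0, 0.993, 0.121, 0.001]
wrist_force: [-0.8, -0.1, -0.6]
opening: 0.997
t 23.73 pos [0.5771 0.0295 0.304 ] travel [ 0.329 -2.321  0.293] rows>= 9 dr [ 0.    -0.002  0.006] open 0.997 F [-0.8 -0.1 -0.6]
circ [281.4 205.5  34.7] box (249, 171, 67, 70) cen 281.7 205.8 pred [280.7 206.1] X [0.5786 0.0293 0.208 ] diam 51.1
```

Clear is seated within 1 mm. Now blue.

```bash
python3 -m handwheel '[{"travel":[0.02,-0.18,0],"dr":[0,0,0]},{"travel":[0.03,-0.24,0.01],"dr":[0,0,0]},{"travel":[0.03,-0.24,0.02],"dr":[0,0,0]},{"travel":[0.04,-0.24,0.02],"dr":[0,0,0]},{"travel":[0.04,-0.24,0.02],"dr":[0,0,0]},{"travel":[0.04,-0.24,0.02],"dr":[0,0,0]},{"travel":[0.04,-0.24,0.02],"dr":[0,0,0]},{"travel":[0.04,-0.24,0.02],"dr":[0,0,0]},{"travel":[0.04,-0.24,0.02],"dr":[0,0,0]},{"travel":[0.02,-0.15,0],"dr":[0,0,0]},{"travel":[0,0,0],"dr":[0,0,0]},{"travel":[0,0,0],"dr":[0,0,0]}]'
python3 - <<'E'
from h import *
go(.5416,.3794,.22)
c=viewer.get_calibration("wrist"); cap(viewer.camera("wrist"),c,*BB,.142,(.5416,.3794))
E
```

```text
time_s: 24.78
eef_pos: [0.5354, 0.3804, 0.2519]
eef_rot: [0.003, 0.993, 0.118, -0.017]
wrist_force: [0.9, -0.8, -0.8]
opening: 1.002
t 24.78 pos [0.5354 0.3804 0.2519] travel [0.046 0.015 0.211] rows>= 1 dr [ 0.005  0.065 -0.005] open 1.002 F [ 0.9 -0.8 -0.8]Traceback (most recent call last):
  File "<stdin>", line 3, in <module>
  File "h.py", line 21, in cap
    q=min(cs,key=lambda q:np.linalg.norm(np.array(cv2.minEnclosingCircle(q)[0])-p))
ValueError: min() iterable argument is empty
```

```bash
python3 -m handwheel '[{"travel":[0.03,0.01,0.08],"dr":[0,0.065,-0.005]},{"travel":[0.02,0,0.08],"dr":[0,0,0]},{"travel":[0,0,0.04],"dr":[0,0,0]},{"travel":[0,0,0],"dr":[0,0,0]},{"travel":[0,0,0],"dr":[0,0,0]}]'
python3 - <<'E'
from h import *
go(.5416,.3794,.114)
c=viewer.get_calibration("wrist"); a=viewer.camera("wrist"); cv2.imwrite("pics/w8.png",a[:,:,::-1])
p=proj(c,[.5416,.3794,.142]);print(p)
h=cv2.cvtColor(a,cv2.COLOR_RGB2HSV); print(h[int(p[1]),int(p[0])])
E
```

```text
time_s: 25.25
eef_pos: [0.5432, 0.3741, 0.217]
eef_rot: [0.003, 0.993, 0.116, -0.003]
wrist_force: [-0.3, 0.3, 1.4]
opening: 1.002
t 25.25 pos [0.5432 0.3741 0.217 ] travel [ 0.002 -0.04   0.687] rows>= 3 dr [ 0.008  0.012 -0.013] open 1.002 F [-0.3  0.3  1.4]
[271.99759436 215.29257996]
[104 201 160]
```

View pics/w8.png

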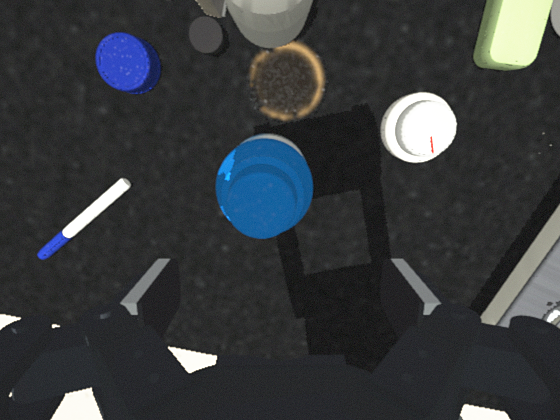

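```bash
python3 - <<'E'
from h import *
c=viewer.get_calibration("wrist"); a=cv2.imread("pics/w8.png"); g=cv2.GaussianBlur(a[:,:,1],(3,3),0)
r=cv2.HoughCircles(g,cv2.HOUGH_GRADIENT,1,4,param1=60,param2=12,minRadius=34,maxRadius=54)
for u,v,q in r[0]:
    if 240<u<290 and 170<v<225:
        X=cast(c,u,v,.142); print(u,v,q,X.round(4),2000*q*(c["R"]@X+c["t"])[2]/336.4)
b=a[130:260,200:330]; b=cv2.convertScaleAbs(b,alpha=1.4)
cv2.imwrite("pics/w9.png",cv2.resize(b,(0,0),fx=4.5,fy=4.5,interpolation=cv2.INTER_CUBIC))
E
```

```text
263.5 187.5 49.0 [0.5591 0.3891 0.142 ] 64.74035989425757
267.5 186.5 52.1 [0.5603 0.3866 0.142 ] 68.78325712579786
259.5 200.5 37.7 [0.5498 0.3898 0.142 ] 50.343212286023416
260.5 184.5 52.3 [0.5606 0.3914 0.142 ] 68.92881678460103
266.5 177.5 43.5 [0.566  0.3886 0.142 ] 57.00943985138487
268.5 172.5 38.6 [0.5696 0.3881 0.142 ] 50.384541512417236
262.5 196.5 41.3 [0.5529 0.3884 0.142 ] 54.97079779766654
264.5 191.5 46.8 [0.5566 0.3878 0.142 ] 62.03733283645449
271.5 186.5 53.4 [0.5609 0.3841 0.142 ] 70.50294698026697
260.5 190.5 47.8 [0.5566 0.3906 0.142 ] 63.307900641614104
264.5 172.5 38.5 [0.569  0.3906 0.142 ] 50.25160929449484
261.5 179.5 47.8 [0.564  0.3915 0.142 ] 62.742882767513585
263.5 200.5 37.4 [0.5504 0.3872 0.142 ] 49.94504582640706
258.5 205.5 42.4 [0.5462 0.3897 0.142 ] 56.85368323269656
270.5 190.5 41.3 [0.5581 0.3841 0.142 ] 54.70571966629507
262.5 204.5 41.1 [0.5475 0.3872 0.142 ] 55.06752885096373
256.5 183.5 41.1 [0.5606 0.3941 0.142 ] 54.12100823807427
268.5 195.5 45.5 [0.5545 0.3847 0.142 ] 60.515618377487975
274.5 191.5 37.7 [0.5581 0.3814 0.142 ] 49.980584350747264
256.5 197.5 36.6 [0.5513 0.3921 0.142 ] 48.75163978414839
254.5 179.5 36.6 [0.5629 0.396  0.142 ] 48.03758018582305
260.5 175.5 39.1 [0.5664 0.3927 0.142 ] 51.156290765240826
```

View pics/w9.png

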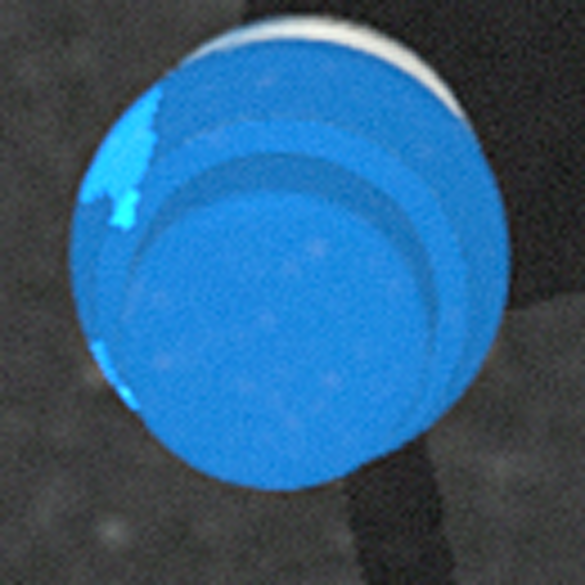

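```bash
python3 - <<'E'
from h import *
c=viewer.get_calibration("wrist")
for p in((261.8,205.1,.142),(262.3,198,.12),(264.2,187.5,.1)):print(cast(c,*p).round(4))
c=viewer.get_calibration("top");print(cast(c,119.4,185,.142).round(4),cast(c,120.9,186.6,.130).round(4))
a=cv2.imread("pics/top0.png")[165:215,100:155]; s=cv2.imread("pics/side0.png")[135:185,255:305]
f=lambda i:cv2.resize(i,(400,400),interpolation=cv2.INTER_CUBIC)
cv2.imwrite("pics/c3.png",cv2.hconcat([f(a[:50,:50]),f(s)]))
E
```

```text
[0.547  0.3876 0.142 ]
[0.5463 0.3881 0.12  ]
[0.5498 0.3883 0.1   ]
[0.5461 0.3838 0.142 ] [0.5441 0.3841 0.13  ]
```

View pics/c3.png

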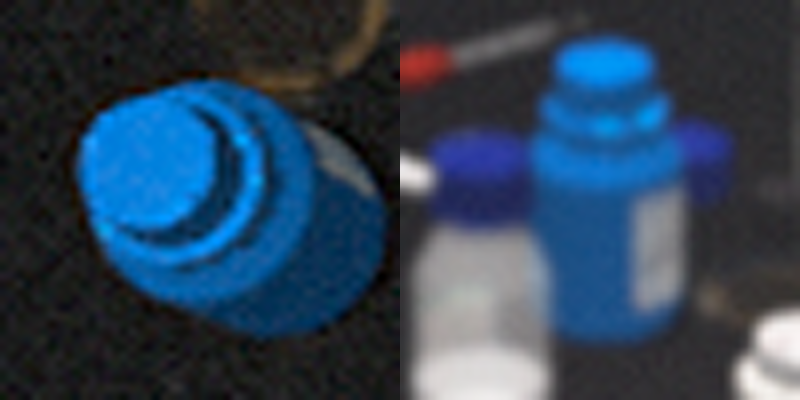

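The blue cap is stepped: a narrow top disc, centred at wrist px (262,205), sits above a wider collar. That biased the colour mask. The corrected axis is about (0.547, 0.387), and the disc, the collar and the top view agree on it.

```bash
python3 -c "
from h import *
go(.547,.387,.122)"
python3 -m handwheel '[{"travel":[0.01,-0.045,0],"dr":[0.008,0.012,-0.013]},{"travel":[0,-0.03,0.08],"dr":[0,0,0]},{"travel":[0,0,0.1],"dr":[0,0,0]},{"travel":[0,0,0.05],"dr":[0,0,0]},{"travel":[0,0,0],"dr":[0,0,0]},{"travel":[0,0,0],"dr":[0,0,0]}]'
python3 -c "
from h import *
go(.547,.387,.122)
c=viewer.get_calibration('wrist'); a=viewer.camera('wrist')[:,:,::-1]; cv2.imwrite('pics/w10.png',a)
p=proj(c,[.547,.387,.142]); print(p)
"
```

```text
t 25.3 pos [0.5432 0.374  0.2171] travel [ 0.048 -0.081  0.633] rows>= 3 dr [ 0.009  0.012 -0.013] open 0.999 F [ 0.4 -0.6  0.1]
time_s: 25.8
eef_pos: [0.5437, 0.3873, 0.1826]
eef_rot: [-0.001, 0.993, 0.119, 0.002]
wrist_force: [0.8, 0.6, 0.7]
opening: 1.006
t 25.8 pos [0.5437 0.3873 0.1826] travel [0.019 0.008 0.404] rows>= 2 dr [-0.003 -0.01  -0.   ] open 1.006 F [0.8 0.6 0.7]
[282.86474465 227.72566033]
```

View pics/w10.png

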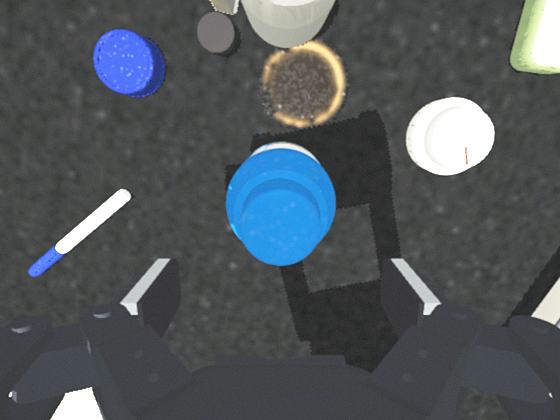

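The top disc is centred at about (281.5,226) and was predicted at (283,228), so it agrees to 1 mm. Descending.

```bash
python3 -m handwheel '[{"travel":[0.02,0.005,0.08],"dr":[0,-0.01,0]},{"travel":[0,0,0.1],"dr":[0,0,0]},{"travel":[0,0,0.1],"dr":[0,0,0]},{"travel":[0,0,0.06],"dr":[0,0,0]},{"travel":[0,0,0],"dr":[0,0,0]},{"travel":[0,0,0],"dr":[0,0,0]}]'
python3 -c "
from h import *
go(.5475,.387,.122)"
```

```text
time_s: 26.35
eef_pos: [0.5495, 0.3884, 0.1307]
eef_rot: [-0.002, 0.993, 0.119, 0.002]
wrist_force: [1.3, 0.5, 0.0]
opening: 1.0
t 26.35 pos [0.5495 0.3884 0.1307] travel [-0.015  0.006  0.058] rows>= 1 dr [-0.005 -0.008 -0.   ] open 1.0 F [1.3 0.5 0. ]
```

```bash
python3 -m handwheel '[{"travel":[-0.015,0.006,0.04],"dr":[-0.005,-0.008,0]},{"travel":[0,0,0.02],"dr":[0,0,0]},{"travel":[0,0,0],"dr":[0,0,0]},{"travel":[0,0,0],"dr":[0,0,0]}]'
python3 -m handwheel '[{"travel":[0,0,0],"dr":[0,0,0]},{"travel":[0,0,0],"dr":[0,0,0]},{"travel":[0,0,0],"dr":[0,0,0]},{"travel":[0,0,0],"dr":[0,0,0]},{"travel":[0,0,0],"dr":[0,0,0]},{"travel":[0,0,0],"dr":[0,0,0]},{"travel":[0,0,0],"dr":[0,0,0]},{"travel":[0,0,0],"dr":[0,0,0]}]' -1
```

```text
time_s: 26.68
eef_pos: [0.5484, 0.3873, 0.1227]
eef_rot: [-0.0, 0.993, 0.119, 0.001]
wrist_force: [-0.3, 0.7, -0.1]
opening: 1.003
time_s: 27.35
eef_pos: [0.5493, 0.3884, 0.1248]
eef_rot: [-0.001, 0.993, 0.119, 0.003]
wrist_force: [0.9, 0.9, 0.4]
opening: 0.571
```

Opening 0.571 is about 49 mm, which matches the narrow upper cap. Lifting.

```bash
python3 -m handwheel '[{"travel":[0,0,-0.04],"dr":[0,0,0]},{"travel":[0,0,-0.06],"dr":[0,0,0]},{"travel":[0,0,-0.1],"dr":[0,0,0]},{"travel":[0,0,0],"dr":[0,0,0]},{"travel":[0,0,0],"dr":[0,0,0]}]'
python3 -m handwheel '[{"travel":[0,0,-0.1],"dr":[0,0,0]},{"travel":[0,0,-0.2],"dr":[0,0,0]},{"travel":[0,0,-0.2],"dr":[0,0,0]},{"travel":[0,0,-0.2],"dr":[0,0,0]},{"travel":[0,0,-0.2],"dr":[0,0,0]},{"travel":[0,0,-0.2],"dr":[0,0,0]},{"travel":[0,0,-0.05],"dr":[0,0,0]},{"travel":[0,0,0],"dr":[0,0,0]},{"travel":[0,0,0],"dr":[0,0,0]}]'
python3 -c "
from h import *
go(.43,.07,.35)"
```

```text
time_s: 27.77
eef_pos: [0.5456, 0.3861, 0.1515]
eef_rot: [0.001, 0.993, 0.119, -0.003]
wrist_force: [-0.4, -0.1, -6.7]
opening: 0.572
time_s: 28.52
eef_pos: [0.5425, 0.3841, 0.3181]
eef_rot: [0.004, 0.993, 0.119, -0.012]
wrist_force: [1.2, 0.6, -6.4]
opening: 0.575
t 28.52 pos [0.5425 0.3841 0.3181] travel [-1.228  1.859 -0.172] rows>= 9 dr [ 0.01   0.047 -0.001] open 0.575 F [ 1.2  0.6 -6.4]
```

```bash
python3 -m handwheel '[{"travel":[-0.1,0.14,-0.02],"dr":[0,0.03,0]},{"travel":[-0.135,0.19,-0.02],"dr":[0,0.02,0]},{"travel":[-0.135,0.19,0],"dr":[0,0,0]},{"travel":[-0.135,0.19,0],"dr":[0,0,0]},{"travel":[-0.135,0.19,0],"dr":[0,0,0]},{"travel":[-0.135,0.19,0],"dr":[0,0,0]},{"travel":[-0.135,0.19,0],"dr":[0,0,0]},{"travel":[-0.135,0.19,0],"dr":[0,0,0]},{"travel":[-0.135,0.19,0],"dr":[0,0,0]},{"travel":[-0.135,0.19,0],"dr":[0,0,0]},{"travel":[-0.1,0.15,0],"dr":[0,0,0]},{"travel":[0,0,0],"dr":[0,0,0]},{"travel":[0,0,0],"dr":[0,0,0]}]'
python3 -c "
from h import *
go(.4488,-.0569,.28)"
```

```text
time_s: 29.6
eef_pos: [0.3845, 0.0286, 0.2885]
eef_rot: [0.003, 0.992, 0.12, -0.026]
wrist_force: [0.3, 0.7, -6.4]
opening: 0.564
t 29.6 pos [0.3845 0.0286 0.2885] travel [0.282 0.656 0.041] rows>= 3 dr [-0.002  0.1    0.005] open 0.564 F [ 0.3  0.7 -6.4]
```

```bash
python3 -m handwheel '[{"travel":[0.06,0.13,-0.02],"dr":[0,0.05,0]},{"travel":[0.07,0.15,-0.02],"dr":[0,0.05,0]},{"travel":[0.07,0.15,0],"dr":[0,0,0]},{"travel":[0.06,0.15,0],"dr":[0,0,0]},{"travel":[0.03,0.07,0],"dr":[0,0,0]},{"travel":[0,0,0],"dr":[0,0,0]},{"travel":[0,0,0],"dr":[0,0,0]}]'
python3 -c "
from h import *
go(.4488,-.0569,.23)"
```

```text
time_s: 30.18
eef_pos: [0.4487, -0.0532, 0.2811]
eef_rot: [-0.006, 0.992, 0.122, -0.006]
wrist_force: [0.0, -0.0, -6.8]
opening: 0.56
t 30.18 pos [ 0.4487 -0.0532  0.2811] travel [-0.002  0.029  0.34 ] rows>= 2 dr [-0.027  0.021  0.013] open 0.56 F [ 0.  -0.  -6.8]
```

```bash
python3 -m handwheel '[{"travel":[0,0.02,0.05],"dr":[-0.027,0.02,0.013]},{"travel":[0,0.01,0.1],"dr":[0,0,0]},{"travel":[0,0,0.1],"dr":[0,0,0]},{"travel":[0,0,0.04],"dr":[0,0,0]},{"travel":[0,0,0],"dr":[0,0,0]},{"travel":[0,0,0],"dr":[0,0,0]}]'
python3 - <<'E'
from h import *
go(.4488,-.0569,.181)
c=viewer.get_calibration("wrist");a=viewer.camera("wrist")
o=ctrl.get_obs()["eef_pos"]
print(proj(c,[.4488,-.0569,.056]),proj(c,o+[0,0,.0175]),proj(c,o+[0,0,-.124]),proj(c,o+[0,0.0405,-.1]),proj(c,o+[0,-0.0405,-.1]))
cv2.imwrite("pics/w11.png",a[:,:,::-1])
E
```

```text
time_s: 30.68
eef_pos: [0.4462, -0.05, 0.2328]
eef_rot: [-0.003, 0.992, 0.122, -0.003]
wrist_force: [0.5, -0.8, -5.2]
opening: 0.567
t 30.68 pos [ 0.4462 -0.05    0.2328] travel [0.008 0.051 0.345] rows>= 2 dr [-0.012  0.011  0.012] open 0.567 F [ 0.5 -0.8 -5.2]
[289.33017625 183.37369577] [280.91346302 280.45404925] [281.70755714 197.37882467] [228.51961165 192.25042577] [333.75700098 217.75372855]
```

View pics/w11.png

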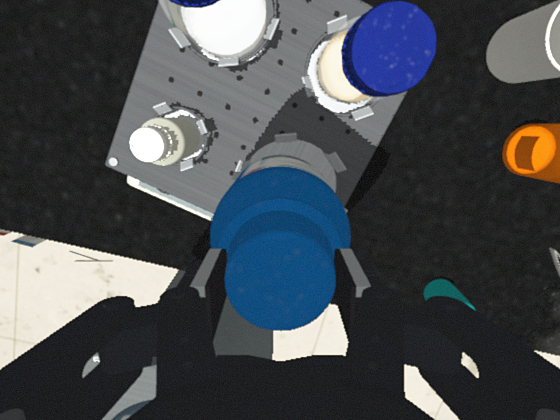

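The other three bottles stand upright in their clamps. The blue one hangs straight with its disc at about (281,274), on the jaw axis. I'll correct x/y and lower it.

```bash
python3 -m handwheel '[{"travel":[0.003,0.03,0],"dr":[-0.012,0.011,0.012]},{"travel":[0.003,0.02,0.03],"dr":[0,0,0]},{"travel":[0,0,0.04],"dr":[0,0,0]},{"travel":[0,0,0],"dr":[0,0,0]},{"travel":[0,0,0],"dr":[0,0,0]}]'
python3 -c "
from h import *
go(.448,-.0569,.181)"
```

```text
time_s: 31.15
eef_pos: [0.4509, -0.0581, 0.2244]
eef_rot: [0.002, 0.993, 0.119, 0.003]
wrist_force: [1.0, 0.5, -7.2]
opening: 0.564
t 31.15 pos [ 0.4509 -0.0581  0.2244] travel [-0.018 -0.013  0.289] rows>= 2 dr [ 0.007 -0.01  -0.   ] open 0.564 F [ 1.   0.5 -7.2]
```

```bash
python3 -m handwheel '[{"travel":[-0.018,-0.012,0.04],"dr":[0.007,-0.01,0]},{"travel":[0,0,0.05],"dr":[0,0,0]},{"travel":[0,0,0.05],"dr":[0,0,0]},{"travel":[0,0,0.03],"dr":[0,0,0]},{"travel":[0,0,0],"dr":[0,0,0]}]'
python3 -c "
from h import *
go(.448,-.0569,.181)"
```

```text
time_s: 31.57
eef_pos: [0.4474, -0.057, 0.1962]
eef_rot: [-0.0, 0.993, 0.119, -0.0]
wrist_force: [0.0, -0.2, -5.5]
opening: 0.562
t 31.57 pos [ 0.4474 -0.057   0.1962] travel [0.004 0.001 0.101] rows>= 1 dr [-0.001  0.001 -0.001] open 0.562 F [ 0.  -0.2 -5.5]
```

```bash
python3 -m handwheel '[{"travel":[0,0,0.04],"dr":[0,0,0]},{"travel":[0,0,0.04],"dr":[0,0,0]},{"travel":[0,0,0.03],"dr":[0,0,0]},{"travel":[0,0,0],"dr":[0,0,0]}]'
python3 -c "
from h import *
go(.448,-.0569,.181)"
```

```text
time_s: 31.9
eef_pos: [0.4503, -0.0579, 0.1831]
eef_rot: [0.001, 0.993, 0.119, 0.003]
wrist_force: [-0.5, -0.4, -6.9]
opening: 0.564
t 31.9 pos [ 0.4503 -0.0579  0.1831] travel [-0.014 -0.01   0.014] rows>= 1 dr [ 0.006 -0.009 -0.001] open 0.564 F [-0.5 -0.4 -6.9]
```

```bash
python3 -m handwheel '[{"travel":[-0.01,-0.005,0.03],"dr":[0,0,0]},{"travel":[0,0,0.04],"dr":[0,0,0]},{"travel":[0,0,0.02],"dr":[0,0,0]},{"travel":[0,0,0],"dr":[0,0,0]}]'
```

```text
time_s: 32.23
eef_pos: [0.4581, -0.0576, 0.1839]
eef_rot: [0.003, 0.993, 0.119, 0.014]
wrist_force: [-1.2, 1.2, -8.0]
opening: 0.564
```

```bash
python3 -c "
from h import *
go(.448,-.0569,.184)"
python3 -m handwheel '[{"travel":[-0.03,0,0],"dr":[0,-0.03,0]},{"travel":[-0.03,0,0],"dr":[0,-0.02,0]},{"travel":[0,0,0],"dr":[0,0,0]}]'
python3 -c "
from h import *
go(.448,-.0569,.181)"
```

```text
t 32.23 pos [ 0.4581 -0.0576  0.1839] travel [-0.064 -0.02  -0.003] rows>= 1 dr [ 0.018 -0.05  -0.   ] open 0.564 F [-1.2  1.2 -8. ]
time_s: 32.48
eef_pos: [0.4483, -0.0595, 0.1826]
eef_rot: [0.005, 0.993, 0.119, -0.001]
wrist_force: [0.5, 1.3, -6.4]
opening: 0.563
t 32.48 pos [ 0.4483 -0.0595  0.1826] travel [ 0.002 -0.018  0.01 ] rows>= 1 dr [0.017 0.005 0.   ] open 0.563 F [ 0.5  1.3 -6.4]
```

```bash
python3 -m handwheel '[{"travel":[0,-0.015,0.03],"dr":[0.015,0,0]},{"travel":[0,0,0.03],"dr":[0,0,0]}]'; python3 -m handwheel '[{"travel":[0,0,0.03],"dr":[0,0,0]}]'
python3 - <<'E'
from h import *
go(.448,-.0569,.181)
c=viewer.get_calibration("side"); a=viewer.camera("side")[:,:,::-1]
p=proj(c,[.4488,-.0569,.198]);b=proj(c,[.4488,-.0569,.056]);print(p,b)
x,y=int(b[0])-40,int(p[1])-25
cv2.imwrite("pics/s2.png",cv2.resize(a[y:y+90,x:x+100],(0,0),fx=6.5,fy=6.5,interpolation=cv2.INTER_CUBIC)); print(x,y)
E
```

```text
time_s: 32.65
eef_pos: [0.4525, -0.0602, 0.1824]
eef_rot: [0.004, 0.993, 0.119, 0.003]
wrist_force: [-11.8, 8.7, 42.4]
opening: 0.561
time_s: 32.73
eef_pos: [0.4546, -0.0601, 0.1829]
eef_rot: [0.004, 0.993, 0.119, 0.006]
wrist_force: [-11.3, 9.8, 35.2]
opening: 0.564
t 32.73 pos [ 0.4546 -0.0601  0.1829] travel [-0.038 -0.031  0.012] rows>= 1 dr [ 0.019 -0.02   0.001] open 0.564 F [-11.3   9.8  35.2]
[273.50252642 180.3297198 ] [273.53794466 217.83848251]
233 155
```

View pics/s2.png

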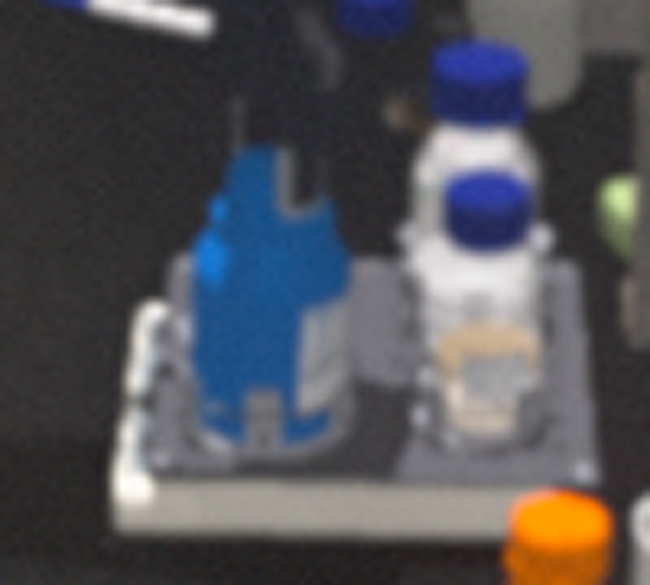

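There is firm contact (+35–42 N upward at TCP z 0.182), and in the side view the blue base meets the foot (row about 223, as predicted). So it is seated. I'll relax the push and release.

```bash
python3 -m handwheel '[{"travel":[-0.03,0,-0.003],"dr":[0.01,-0.02,0]},{"travel":[0,0,0],"dr":[0,0,0]}]'
python3 -m handwheel '[{"travel":[0,0,0],"dr":[0,0,0]},{"travel":[0,0,0],"dr":[0,0,0]},{"travel":[0,0,0],"dr":[0,0,0]},{"travel":[0,0,0],"dr":[0,0,0]},{"travel":[0,0,0],"dr":[0,0,0]},{"travel":[0,0,0],"dr":[0,0,0]}]' 0.9
python3 -m handwheel '[{"travel":[0,0,-0.1],"dr":[0,0,0]},{"travel":[0,0,-0.2],"dr":[0,0,0]},{"travel":[0,0,-0.2],"dr":[0,0,0]},{"travel":[0,0,-0.2],"dr":[0,0,0]},{"travel":[0,0,-0.2],"dr":[0,0,0]},{"travel":[-0.1,0,-0.2],"dr":[0,0,0]},{"travel":[-0.2,0,0],"dr":[0,0,0]},{"travel":[-0.2,0,0],"dr":[0,0,0]},{"travel":[0,0,0],"dr":[0,0,0]},{"travel":[0,0,0],"dr":[0,0,0]}]' 1
python3 - <<'E'
from h import *
go(.448,-.0569,.3)
c=viewer.get_calibration("wrist"); a=viewer.camera("wrist")
for z,n in((.190,(.5568,-.0782)),(.208,(.5781,.0297))):
    cap(a,c,*DB,z,n)
cap(a,c,(98,150,60),(110,255,255),.170,(.4488,-.0569))
cap(a,c,(0,0,150),(180,70,255),.141,(.4702,.0511))
c=viewer.get_calibration("top"); a=viewer.camera("top")
for z,n in((.190,(.5568,-.0782)),(.208,(.5781,.0297))): cap(a,c,*DB,z,n)
cap(a,c,*BB,.198,(.4488,-.0569))
E
```

```text
time_s: 32.95
eef_pos: [0.4512, -0.0604, 0.185]
eef_rot: [0.002, 0.993, 0.119, 0.002]
wrist_force: [0.3, 1.7, -7.1]
opening: 0.56
time_s: 33.45
eef_pos: [0.4524, -0.0624, 0.1846]
eef_rot: [0.004, 0.993, 0.119, 0.003]
wrist_force: [0.1, 0.6, 0.3]
opening: 0.952
time_s: 34.28
eef_pos: [0.3756, -0.0799, 0.3572]
eef_rot: [0.005, 0.993, 0.119, 0.002]
wrist_force: [-0.2, 0.0, 0.5]
opening: 0.998
t 34.28 pos [ 0.3756 -0.0799  0.3572] travel [ 0.505 -0.038  0.382] rows>= 3 dr [ 0.019 -0.004  0.001] open 0.998 F [-0.2  0.   0.5]
circ [328.   0.  22.] box (306, 0, 45, 15) cen 327.9 5.7 pred [329.8 -27.5] X [ 0.5376 -0.0821  0.19  ] diam 36.1
circ [328.   0.  22.] box (306, 0, 45, 15) cen 327.9 5.7 pred [ 196.7 -112.6] X [ 0.5318 -0.081   0.208 ] diam 34.0
circ [275.6 105.3  40.8] box (237, 65, 78, 81) cen 275.5 105.2 pred [273.3 103.3] X [ 0.4476 -0.0594  0.17  ] diam 76.7
circ [184.5  60.1  26.5] box (159, 37, 53, 45) cen 179.3 60.4 pred [171.7  55.1] X [0.4687 0.0381 0.141 ] diam 52.3
circ [290.  175.3   8.8] box (282, 167, 17, 18) cen 289.9 175.1 pred [288.8 173.7] X [ 0.5527 -0.0814  0.19  ] diam 45.8
circ [247.6 166.7  10.4] box (239, 157, 19, 21) cen 247.7 166.6 pred [246.7 164.9] X [0.5732 0.0275 0.208 ] diam 53.4Traceback (most recent call last):
  File "<stdin>", line 10, in <module>
  File "h.py", line 21, in cap
    q=min(cs,key=lambda q:np.linalg.norm(np.array(cv2.minEnclosingCircle(q)[0])-p))
ValueError: min() iterable argument is empty
```

```bash
python3 - <<'E'
from h import *
c=viewer.get_calibration("side"); a=viewer.camera("side")
h=cv2.cvtColor(a,cv2.COLOR_RGB2HSV)
def box(nm,lo,hi,X,zt,r):
    m=cv2.inRange(h,lo,hi); p=proj(c,[*X,zt]); n,_,st,_=cv2.connectedComponentsWithStats(m)
    q=[proj(c,[X[0]+r*np.cos(t),X[1]+r*np.sin(t),zt]) for t in np.linspace(0,6.28,50)]
    i=min((i for i in range(1,n) if st[i,4]>25),key=lambda i:abs(st[i,0]+st[i,2]/2-p[0])+abs(st[i,1]-p[1]))
    print(nm,"left/top/right",st[i,0],st[i,1],st[i,0]+st[i,2],"pred",np.min(q,0).round(1),round(np.max(q,0)[0],1))
box("peach",*DB,(.5568,-.0782),.19,.0234); box("clear",*DB,(.5781,.0297),.208,.0264)
box("blue",(98,120,90),(112,255,255),(.4488,-.0569),.198,.024)
box("vial",(0,0,150),(180,80,255),(.4702,.0511),.141,.0133)
o=ctrl.get_obs();print(o["wrist_force"],o["time_s"])
E
```

```text
peach left/top/right 302 182 314 pred [300.2 179.9] 314.6
clear left/top/right 299 161 314 pred [299.1 160.6] 314.5
blue left/top/right 262 177 287 pred [266.1 177. ] 280.9
vial left/top/right 295 175 317 pred [270.9 179. ] 278.5
[0.42468707 0.00617764 0.93923617] 34.4333
```

```bash
python3 - <<'E'
from h import *
c=viewer.get_calibration("wrist"); a=viewer.camera("wrist"); p=proj(c,[.4702,.0511,.141])
g=cv2.cvtColor(a,cv2.COLOR_RGB2GRAY)
for th in(200,225,245):
    m=np.zeros_like(g); x,y=p.astype(int); m[max(0,y-30):y+31,x-30:x+31]=(g>th)[max(0,y-30):y+31,x-30:x+31]
    n,_,st,ce=cv2.connectedComponentsWithStats(m)
    for i in range(1,n):
        if st[i,4]>60: print(th,st[i],ce[i].round(1),cast(c,*ce[i],.141).round(4))
print(p)
E
```

```text
200 [160  45  36  36 770] [174.9  61.4] [0.4651 0.0477 0.141 ]
225 [160  45  24  26 492] [171.5  57.8] [0.4675 0.0515 0.141 ]
245 [160  46  24  25 477] [171.5  57.9] [0.4675 0.0515 0.141 ]
[172.28688595  55.06935063]
```

```bash
python3 -c "
from bench import ctrl
print(ctrl.hand_in())"
```

```text
the job is handed in; nothing more can be done
None
```

I loaded all four bottles, each upright in its own clamp and released, and handed the job in at about 34.5 s of robot time. No verdict was reported.

| Bottle | Clamp | Last wrist-camera check of horizontal offset | Sign that it sits on the foot |
|---|---|---|---|
| Vial | xs | about 3 mm, measured at the cap | 5.9 N upward at the expected height |
| Peach | s | about 2 mm, measured at the cap | base and cap heights in the side view only |
| Clear | m | under 1 mm, measured at the cap | 7.5 N upward, cap height matches |
| Blue | l | about 3 mm, measured at the body | 35–42 N upward, base and cap heights match |

**What disagreed or went wrong:**
- **Blue bottle's position:** the first top-view estimate was off by about 9 mm because its cap is stepped. I corrected it from the wrist view before gripping.
- **Peach seating:** the force readings never showed clear contact with the foot, so this rests on the side view alone. The top camera put the peach and clear caps 5 mm off in x, where the wrist view gave 2 mm or less.
- **Pushing down:** while I pressed peach and blue onto their feet, the tool drifted 4–8 mm forward and tilted about 1.5°. I backed blue off before letting go. Peach was released with the drift still there.
- **Vial in the jaws:** it leaned about 4°, so I straightened it before lowering it.
- **Failed checks:** the side-view check of the vial picked up the wrong object because blue hides it. The last top-view check of blue found nothing.
- **Timer and cup:** I never touched either one, but I did not measure their positions again at the end.

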